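# Turn over the reversible rest plate on its dock

## Robot

A 6-joint arm with a two-finger parallel gripper is mounted at the origin on the work surface. World frame = base frame: x ahead of the robot, y to its left, z up, the work surface at z = 0. Lengths are in m, angles in degrees, forces in N, time in s.
With the tool pointing down it reaches from about 0.35 to 0.875 m from the base axis. Payload 4.2 kg.
Tool frame: the origin (TCP) lies on the front face of the gripper's body, between the roots of the fingers; the fingertips stand 70 mm ahead of it and the grasp point (between the pads) lies 51 mm ahead of it; x points along the fingers, y is the direction in which the jaws open and shut, and the axes are right-handed (so a half turn about x gives the same grasp; the last joint's range is limited). The gripper opens to 87 mm and grips with 3 to 60 N. Pads are 19 mm wide; open, the fingers measure 117 mm over their backs; the gripper's body (75 mm by 190 mm) begins 51 mm behind the grasp point.
Start: joints at [-54.97, 22.042, 0.453, 0, -68.411, -14.817], TCP at [0.216, -0.586, 0.292] pointing down, gripper open.
Joint ranges: [-179.83, 179.83], [-69.29, 118.12], [-61.27, 80.66], [-181.25, 117.63], [-171.15, -9.14], [-177.46, 177.46]. Speed limits (degrees/s): [159.86, 159.86, 180, 180, 180, 180].

## Interface

Orientations are given as a 3x3 rotation matrix whose columns are the frame's x, y, z axes.
In Python, from station import r, viewer, spotter gives the robot as it stands.
- The arm moves only by the tool move_arm, never from a script. Its argument "series" is a list that holds one entry, the list of rows, each a list of 7 numbers: the turn, a rotation vector about the world's x, y, z scaled (see below), then the shift along the world's x, y, z scaled (see below), then the opening, from 0 (shut) to 1 (fully open). A call has 1 to 20 rows; each row shifts and turns the pose as measured when the row begins; what a row does not reach is not made up. The controller multiplies each number of a shift by 60 mm and each number of a turn by 8 degrees. A row lasts 1/8 s, in which the tool goes at most 62.5 mm and 10.7 degrees, less where a joint would pass 70% of its speed; a pose out of reach is approached as far as the arm can. A call with a number of a shift or a turn outside -1 to 1 is refused whole. A call with a gripper value outside its range is refused whole. The fingers move at their own pace and stop on an object; the grip force is fixed at half the most. Time passes only in rows, so rows that do not move let the fingers close. It gives the time, the measured TCP pose, the force and the opening at its end, in the units of the state.
- r.sense(): the state, without advancing time (a new reading comes with each control period).
- viewer.capture(name): name is "scene" or "top" or "wrist"; returns (picture, depth): 400x640x3 uint8, red, green, blue; 400x640 float32, m along the optical axis (not along the pixel's ray), 0 where there is no reading.
- viewer.camera_params(name): a dict with "mtx" (3x3 intrinsics, pixels), "pose" (4x4, takes a point from camera to world coordinates). Camera axes: x right, y down, z forward; pixel columns grow to the right and rows downward; lengths in m; the calibration is good to about 2 mm. A picture is of the moment at which its call begins: read the wrist's pose just before it. camera_params takes no time and is no camera call; for the wrist camera it gives the pose at the moment of the call.
- r.finish_job(): hands the job in, once; it reports no verdict.
Trained networks look in the newest picture that a camera, given by its name, has taken for a name from the list of things; names that differ only in an ending like _2 or _b are one class to them, and where a whole thing is asked for, a point or a joint stands for the part that bears it (a point fixed in the world has none). Each returns a list of dicts, best first, with "conf" (0 to 1); they miss things now and then, are a little off and sometimes report something else, mostly with a low value. They report only what shows in the picture. A call takes as long as a camera call. They do not tell look-alikes from the thing itself.
- spotter.find_in(camera, name): "centre" ([column, row] in pixels, amid what is visible of it).
- spotter.trace(camera, name): "mask" (400x640 bool, what is visible of it) and "centre" ([column, row] in pixels, amid what is visible of it).
The state is a dict: "time_s": time; "joints": joint angles; "joint_velocities": joint speeds; "effort": joint torques, N m; "tcp_pos": TCP position; "ee_rot": TCP orientation; "wrist_force": force on the tool from outside, world axes, zero at the start; "moment": the same for the moment, N m; "gripper_width": opening from 0.0 (shut) to 1.0 (fully open).
Only numpy, scipy, OpenCV 4.12 (cv2) and the standard library are available. Lean on these libraries where they do the work, as an engineer would, in place of code of your own. Each camera call takes 0.05 s, during which the arm holds its last target.

## Task

The grey rest plate on the two-post dock is lying ribbed side down. Take it off, turn it over and seat it again on both pins, ribbed side up and flat, fully home on both posts, setting it down gently (not dropped), then let go of it. An empty rack slot may be used to stand it in while you change your grip; leave the three remotes and the jar where they are.

Things in the scene. Friction and masses are not known exactly. Their poses are not given: they have to be found in the camera images.
- plate_mid (a point): Centre of the loose grey reversible plate: 56 mm (own x) by 120 mm (own y) by 10 mm thick (own z), about 160 g; its two long edges are free to grip across the 56 mm. Own z points out of the plain face, so z is up at the start. Two through-holes lie on its long centre line: it fits the pins either face up, but only one end-for-end way round.
- hole_thick (a point): Centre of the plate's wide hole, 16.5 mm diameter, bevelled on both faces, half-way through the thickness, at y = +44 mm from the plate's centre; axes as the plate.
- hole_thin (a point): Centre of the plate's narrow hole, 11.5 mm diameter, bevelled on both faces, half-way through the thickness, at y = -38 mm from the plate's centre; axes as the plate.
- rib_face (a point): Middle of the plate's ribbed face, level with the tops of the ribs (12 mm from the plate's centre along its -z); axes as the plate. Two ribs, each 44 mm long along x, 6 mm wide and 7 mm high, at y = +13 and -13 mm; they stop 6 mm short of the long edges.
- dock: Fixed aluminium dock, origin at the centre of its underside on the cabinet, z up, long axis y. Foot 60 x 130 x 8 mm; two posts 42 mm (x) by 30 mm (y) at y = +43 and -43 mm, tops 45 mm up, open between. Seated plate: centre 50 mm up, over the dock's centre; ribs down (start) its axes equal the dock's, ribs up its y is the dock's y, its x and z reversed.
- pin_thick (a point): Foot of the thick upright pin (14 mm diameter, 14 mm high, tapered over the top 4 mm) on the post top, at dock y = +44 mm; takes the wide hole.
- pin_thin (a point): Foot of the thin upright pin (9 mm diameter, 14 mm high, tapered over the top 4 mm) on the post top, at dock y = -38 mm; takes the narrow hole.
- rack: Fixed aluminium rack, foot 70 x 430 x 8 mm, origin at the centre of its underside, long axis y, z up. Five upright slots 85 mm apart along y, 15 mm wide, between fins 48 mm long with flared lips, tops 44 mm above the cabinet. Slots are skewed: the fins' normal is the rack's y axis turned by +0.35 rad about z. The two at the -y end are empty.
- slot_end (a point): Middle of the floor (8 mm above the cabinet) of the empty slot at the rack's -y end; axes as the rack.
- slot_next (a point): Middle of the floor of the second empty slot, beside a remote; axes as the rack.
- remote_black_mid (a point): Centre of the black remote standing in the rack's middle slot: 42 x 13 x 125 mm, loose.
- remote_grey_mid (a point): Centre of the grey remote, 42 x 13 x 125 mm, loose, in the next slot.
- remote_white_mid (a point): Centre of the white remote, 42 x 13 x 125 mm, loose, in the last slot at the +y end.
- jar_mid (a point): Centre of a small glass jar with a screw lid, 64 mm diameter, 75 mm high, loose.
Not all that is in view belongs to the job. What is meant by the dock is not brown, and is the smaller of those in its own colour.

How it is judged:
By the outcome, as a careful person would: the job done as asked, in the order asked, and still so for the second after the job is handed in, with the robot touching nothing.
It also fails if it takes over 61 s, if anything falls off the work surface, if the arm or the gripper's body presses on something with over 40 N, if the wrist force passes 120 N, or if a joint passes its speed limit or range.

## Working session

There is one attempt and no reset: what is moved stays moved. The work goes in short steps, Python scripts to look and compute and a tool call to move; the robot and the scene stay as the last step left them, time stands still between calls to the robot, and variables do not carry over. Pictures are saved under pics/ and viewed, and the job is handed in when it is done.

Besides the shell and the picture viewer there is one more tool, called after ">>>" as a command line: name --argument value ..., lists and objects as JSON in quotes. move_arm: Moves the arm, as the interface text tells. Its arguments: {"type":"object","properties":{"series":{"type":"array","items":{"type":"array","items":{"type":"array","items":{"type":"number","minimum":-1,"maximum":1}}}}},"required":["series"]}

```bash
ls; mkdir -p pics
python3 - <<'E'
from station import r, viewer, spotter
import cv2
s=r.sense(); print({k:s[k] for k in ('time_s','tcp_pos','ee_rot','gripper_width','wrist_force')})
for n in ('scene','top'):
    p,d=viewer.capture(n); cv2.imwrite(f'pics/{n}0.png',p[:,:,::-1]); c=viewer.camera_params(n); print(n,c)
E
```

```text
pics
{'time_s': 0.0, 'tcp_pos': array([ 0.21583351, -0.58607178,  0.29116061]), 'ee_rot': array([[-8.32123698e-04, -3.45406531e-01,  9.38452788e-01],
       [ 1.99888570e-03,  9.38450664e-01,  3.45407522e-01],
       [-9.99997656e-01,  2.16328164e-03, -9.04788615e-05]]), 'gripper_width': 1.0004721616403953, 'wrist_force': array([-0.24520462, -0.70598293,  0.09538326])}
scene {'mtx': array([[443.43361889,   0.        , 316.91223935],
       [  0.        , 443.43361889, 195.37092166],
       [  0.        ,   0.        ,   1.        ]]), 'pose': array([[ 0.69950222,  0.45836237, -0.54827054,  1.08767507],
       [ 0.71435366, -0.42713516,  0.55430534, -0.50826723],
       [ 0.01988709, -0.77939688, -0.62621483,  0.73491695],
       [ 0.        ,  0.        ,  0.        ,  1.        ]])}
top {'mtx': array([[456.7667656 ,   0.        , 317.19414952],
       [  0.        , 456.7667656 , 201.37797598],
       [  0.        ,   0.        ,   1.        ]]), 'pose': array([[-0.01364658, -0.99913052,  0.03939514,  0.45963452],
       [-0.99986726,  0.01328469, -0.00943327,  0.08198078],
       [ 0.00890172, -0.03951864, -0.99917918,  1.10214707],
       [ 0.        ,  0.        ,  0.        ,  1.        ]])}
```

View pics/scene0.png

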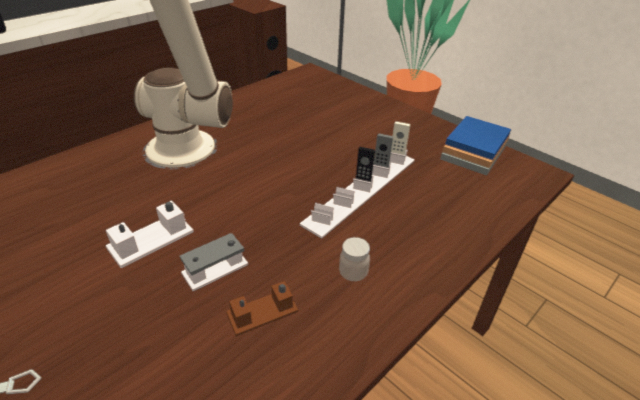

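View pics/top0.png

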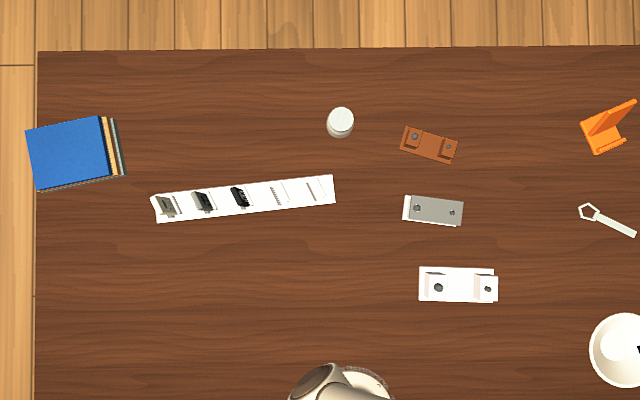

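```bash
cat > h.py <<'E'
import numpy as np, cv2
from station import r, viewer, spotter
def bp(cam,uv,d=None,z=None,P=None):
    c=P or viewer.camera_params(cam); K=c['mtx'];T=c['pose']
    uv=np.atleast_2d(np.array(uv,float)); rays=np.c_[(uv[:,0]-K[0,2])/K[0,0],(uv[:,1]-K[1,2])/K[1,1],np.ones(len(uv))]
    if z is not None:
        w=rays@T[:3,:3].T; s=(z-T[2,3])/w[:,2]; return T[:3,3]+w*s[:,None]
    return (rays*np.asarray(d).reshape(-1,1))@T[:3,:3].T+T[:3,3]
def proj(cam,X,P=None):
    c=P or viewer.camera_params(cam); T=np.linalg.inv(c['pose']); X=np.atleast_2d(X)
    q=X@T[:3,:3].T+T[:3,3]; q=q@c['mtx'].T; return q[:,:2]/q[:,2:]
E
python3 - <<'E'
from h import *
for cam in ('top','scene'):
    p,d=viewer.capture(cam); cv2.imwrite(f'pics/{cam}1.png',p[:,:,::-1])
    np.savez(f'{cam}1.npz',p=p,d=d)
    for n in ('plate_mid','hole_thick','hole_thin','slot_end','slot_next','dock','pin_thick','pin_thin','rack','jar_mid'):
        for o in spotter.find_in(cam,n)[:3]:
            u,v=o['centre']; dd=d[int(v),int(u)]
            print(cam,n,np.round(o['centre'],1),round(o['conf'],2),bp(cam,[u,v],[dd]).round(3))
p=np.load('top1.npz')['p']; 
cv2.imwrite('pics/crop1.png',cv2.resize(p[110:310,380:520,::-1],None,fx=4,fy=4*0.75,interpolation=2)[:600])
cv2.imwrite('pics/crop2.png',cv2.resize(p[100:230,140:370,::-1],None,fx=3.4,fy=3.4,interpolation=2)[:600])
E
```

```text
top plate_mid [437.1 212.4] 0.72 [[ 0.472 -0.202  0.058]]
top hole_thick [435.  211.6] 0.98 [[ 0.474 -0.198  0.054]]
top hole_thin [434.9 211.3] 0.67 [[ 0.475 -0.198  0.054]]
top slot_end [261.8 197.2] 0.61 [[0.514 0.204 0.01 ]]
top slot_next [261.8 198.6] 0.65 [[0.511 0.205 0.005]]
top dock [457. 285.] 0.83 [[ 0.299 -0.259  0.01 ]]
top dock [407.5 208.2] 0.63 [[ 0.483 -0.144  0.011]]
top pin_thick [460.  282.3] 0.97 [[ 0.305 -0.266  0.009]]
top pin_thick [432.7 143.6] 0.78 [[ 0.639 -0.209  0.007]]
top pin_thick [406.8 212.6] 0.75 [[ 0.473 -0.143  0.008]]
top pin_thin [406.9 208.6] 0.63 [[ 0.483 -0.143  0.011]]
top pin_thin [427.1 144.1] 0.61 [[ 0.638 -0.196  0.008]]
top rack [254.8 197.8] 0.68 [[0.513 0.221 0.007]]
top rack [164.8 203.7] 0.43 [[0.499 0.406 0.1  ]]
top jar_mid [340.8 119.6] 0.55 [[0.685 0.016 0.075]]
scene plate_mid [211.3 253.2] 0.9 [[ 0.48  -0.204  0.056]]
scene hole_thick [210.3 252.5] 0.83 [[ 0.477 -0.204  0.055]]
scene hole_thin [209.9 253.3] 0.83 [[ 0.478 -0.206  0.055]]
scene slot_end [349.5 197.7] 0.86 [[0.545 0.156 0.044]]
scene slot_next [346.9 196.1] 0.91 [[0.522 0.172 0.027]]
scene dock [141.9 236.4] 0.74 [[ 0.288 -0.27   0.012]]
scene dock [257.8 310.3] 0.57 [[ 0.632 -0.204  0.01 ]]
scene dock [216.5 274.4] 0.55 [[ 0.496 -0.209  0.006]]
scene pin_thick [148.5 234.1] 0.96 [[ 0.291 -0.255  0.012]]
scene pin_thick [213.7 273.2] 0.76 [[ 0.49  -0.212  0.008]]
scene pin_thick [400.6 138. ] 0.3 [[0.501 0.41  0.091]]
scene pin_thin [263.2 308.2] 0.94 [[ 0.634 -0.193  0.009]]
scene pin_thin [146.9 233.2] 0.93 [[ 0.284 -0.256  0.011]]
scene pin_thin [212.1 272.1] 0.69 [[ 0.487 -0.213  0.01 ]]
scene rack [349.6 198. ] 0.87 [[0.546 0.155 0.045]]
scene jar_mid [353.3 260.6] 0.62 [[ 0.703 -0.008  0.063]]
```

View pics/crop1.png

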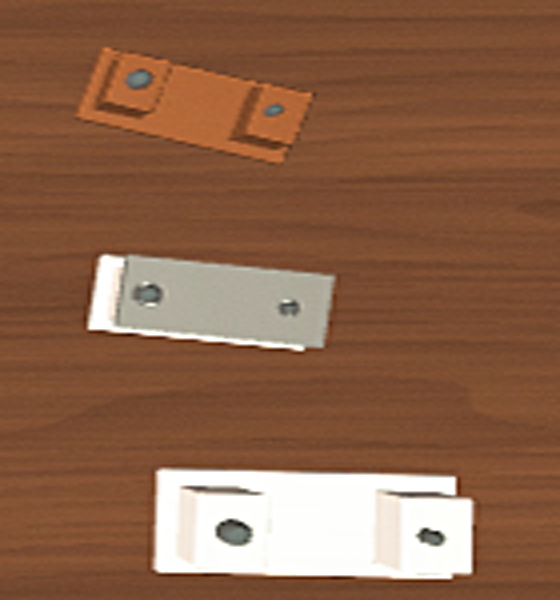

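View pics/crop2.png

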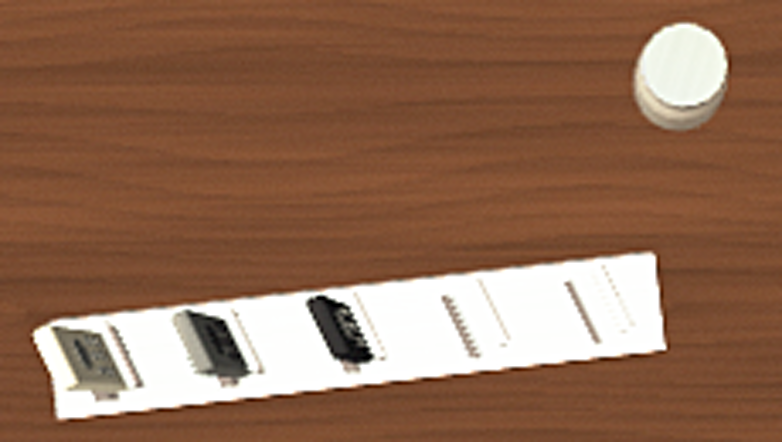

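>>> move_arm --series '[[[0,0,0.8,0.43,0.6,0.1,1],[0,0,0.8,0.43,0.65,0,1],[0,0,0.8,0.43,0.65,0,1],[0,0,0.8,0.43,0.65,0,1],[0,0,0.8,0.43,0.65,0,1],[0,0,0.8,0.43,0.65,0,1],[0,0,0.8,0.43,0.65,0,1],[0,0,0.8,0.43,0.65,0,1],[0,0,0.8,0.43,0.65,0,1],[0,0,0.8,0.43,0.65,0,1]]]'

```text
time_s: 2.45
tcp_pos: [0.479, -0.1895, 0.2994]
ee_rot: [[0.005, -0.998, 0.069], [-0.001, 0.069, 0.998], [-1.0, -0.005, -0.001]]
wrist_force: [0.2, 0.1, 0.4]
gripper_width: 0.997
```

Run:
```python
from h import *
import json
s=r.sense(); print(s['time_s'],s['joints'],s['tcp_pos'],s['ee_rot'].round(3) if hasattr(s['ee_rot'],'round') else s['ee_rot'])
P=viewer.camera_params('wrist'); p,d=viewer.capture('wrist'); cv2.imwrite('pics/w1.png',p[:,:,::-1]); np.savez('w1.npz',p=p,d=d,mtx=P['mtx'],pose=P['pose'])
T=np.eye(4);T[:3,:3]=s['ee_rot'];T[:3,3]=s['tcp_pos']; print((np.linalg.inv(T)@P['pose']).round(3),P['mtx'])
```

```text
2.45 [ -3.47933572  10.87939312 -14.28318423   0.06793892 -64.5576815
  -0.52606403] [ 0.47901445 -0.18947334  0.29941493] [[ 0.005 -0.998  0.069]
 [-0.001  0.069  0.998]
 [-1.    -0.005 -0.001]]
[[-0.001 -0.277  0.961 -0.093]
 [ 1.    -0.001  0.    -0.001]
 [ 0.001  0.961  0.277 -0.077]
 [ 0.     0.     0.     1.   ]] [[302.33602122   0.         316.07817606]
 [  0.         302.33602122 205.73242824]
 [  0.           0.           1.        ]]
```

View pics/w1.png

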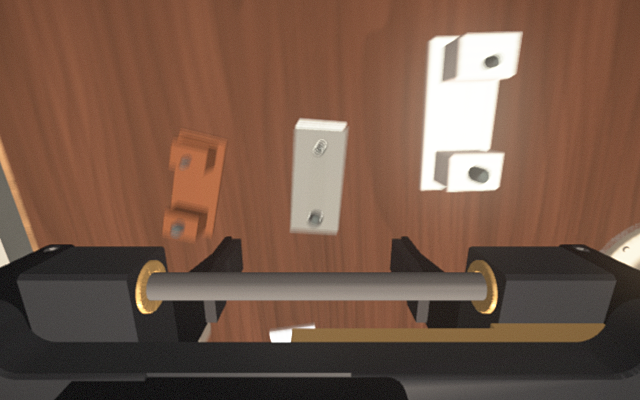

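Run:
```python
from h import *
def pts(name,roi,cam=None):
    f=np.load(name); p,d=f['p'],f['d']
    P={'mtx':f['mtx'],'pose':f['pose']} if 'mtx' in f else viewer.camera_params(cam)
    u0,u1,v0,v1=roi
    V,U=np.mgrid[v0:v1,u0:u1]; uv=np.c_[U.ravel(),V.ravel()]; dd=d[v0:v1,u0:u1].ravel()
    k=dd>0
    return uv[k],bp(cam,uv[k],dd[k],P=P),p[v0:v1,u0:u1].reshape(-1,3)[k].astype(int),P
for name,roi,cam in (('top1.npz',(395,475,185,240),'top'),('w1.npz',(275,365,105,240),'wrist'),('scene1.npz',(170,260,220,300),'scene')):
    uv,X,c,P=pts(name,roi,cam)
    k=(X[:,2]>.044)&(X[:,2]<.075); 
    zz=X[k,2]; print(name,k.sum(),np.percentile(zz,[5,25,50,75,95]).round(4))
    k&=abs(X[:,2]-np.median(zz))<.006
    sat=c.max(1)-c.min(1); k&=(c.max(1)<205)
    A=np.c_[X[k][:,:2]-X[k][:,:2].mean(0),np.ones(k.sum())]; co,*_=np.linalg.lstsq(A,X[k,2],rcond=None); print('plane',co.round(4))
    # hull via pixel mask, projected to z=.055
    m=np.zeros((400,640),np.uint8); m[uv[k][:,1],uv[k][:,0]]=255
    m=cv2.morphologyEx(m,cv2.MORPH_CLOSE,np.ones((5,5)))
    cs,_=cv2.findContours(m,cv2.RETR_EXTERNAL,cv2.CHAIN_APPROX_NONE); cc=max(cs,key=cv2.contourArea)[:,0]
    W=bp(cam,cc,z=0.055,P=P)[:,:2]
    rc=cv2.minAreaRect((W*1000).astype(np.float32)); print('rect',rc)
```

```text
top1.npz 1291 [0.0514 0.0534 0.0548 0.0561 0.0582]
plane [-0.0006 -0.0004  0.0548]
rect ((477.4122314453125, -200.21395874023438), (121.26249694824219, 55.97397232055664), 81.63080596923828)
w1.npz 5197 [0.0542 0.0551 0.0556 0.0561 0.0569]
plane [-0.0006  0.0002  0.0556]
rect ((476.6279296875, -201.43714904785156), (119.65196990966797, 56.07312774658203), 81.608642578125)
scene1.npz 1372 [0.0475 0.0542 0.0554 0.0563 0.0576]
plane [-0.0072  0.0038  0.0553]
rect ((478.83099365234375, -201.91787719726562), (121.9089584350586, 64.04179382324219), 81.51870727539062)
```

Run:
```python
from h import *
f=np.load('top1.npz'); p,d=f['p'],f['d']
V,U=np.mgrid[165:235,140:350]; uv=np.c_[U.ravel(),V.ravel()]; c=p[V.ravel(),U.ravel()].astype(int)
k=(c.min(1)>140); m=np.zeros((400,640),np.uint8); m[uv[k][:,1],uv[k][:,0]]=255
m=cv2.morphologyEx(m,cv2.MORPH_OPEN,np.ones((3,3)))
m=cv2.morphologyEx(m,cv2.MORPH_CLOSE,np.ones((15,15)))
cs,_=cv2.findContours(m,cv2.RETR_EXTERNAL,cv2.CHAIN_APPROX_NONE); cc=max(cs,key=cv2.contourArea)[:,0]
W=bp('top',cc,z=0.008)[:,:2]; rc=cv2.minAreaRect((W*1000).astype(np.float32)); print(rc)
X=bp('top',uv,d[V.ravel(),U.ravel()]); 
# lateral edges for right half only
k=(X[:,2]>.03)&(X[:,2]<.06)&(X[:,1]<.2)
for lo,hi in ((.0,.115),(.115,.2)):
    q=X[k&(X[:,1]>lo)&(X[:,1]<hi)]; print(len(q),q.mean(0).round(4),q[:,2].max())
    rc=cv2.minAreaRect((q[:,:2]*1000).astype(np.float32)); print(rc)
np.save('fins.npy',X[k])
big=cv2.resize(p[165:225,260:350,::-1],None,fx=8,fy=8,interpolation=cv2.INTER_NEAREST); cv2.imwrite('pics/fins.png',big)
s=np.load('scene1.npz')['p']; cv2.imwrite('pics/fins2.png',cv2.resize(s[140:240,290:420,::-1],None,fx=6,fy=6,interpolation=2))
```

```text
((512.0626831054688, 250.47425842285156), (69.96648406982422, 439.249267578125), 5.8001251220703125)
167 [0.5295 0.0758 0.0412] 0.04883039123874533
((529.54052734375, 75.76927185058594), (48.021240234375, 32.34649658203125), 25.780031204223633)
157 [0.5205 0.1609 0.0411] 0.04790567627161213
((520.7410888671875, 160.3289794921875), (47.946022033691406, 32.356231689453125), 25.8217716217041)
```

View pics/fins.png

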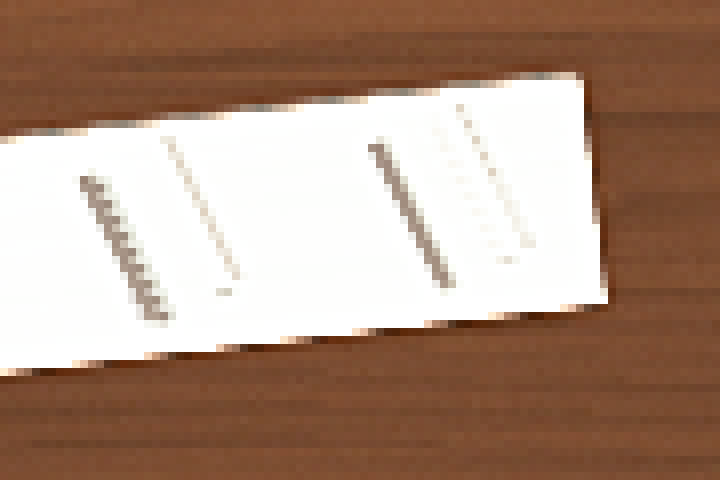

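View pics/fins2.png

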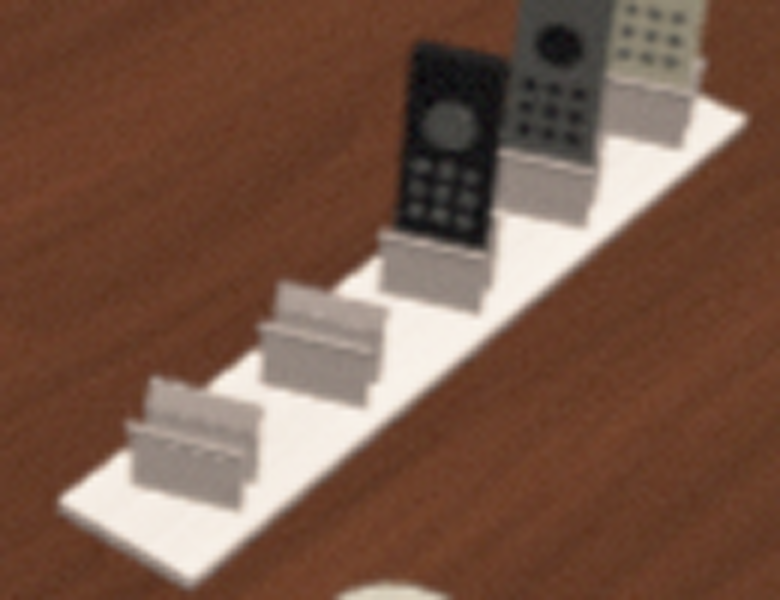

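>>> move_arm --series '[[[-0.94,0.138,0.1,0,0.2,0.3,1],[-0.94,0.138,0,0,0.3,0.2,1],[-0.94,0.138,0,0,0.3,0,1],[-0.94,0.138,0,0,0.3,0,1],[-0.94,0.138,0,0,0.2,0,1],[-0.94,0.138,0,0,0.1,0,1]]]'

```text
time_s: 3.25
tcp_pos: [0.4839, -0.0987, 0.3336]
ee_rot: [[-0.086, -0.996, 0.006], [-0.725, 0.067, 0.686], [-0.683, 0.054, -0.728]]
wrist_force: [-0.6, 0.1, 0.4]
gripper_width: 1.004
```

```bash
cat >> h.py <<'E'
def log():
    s=r.sense(); import json
    o=dict(t=s['time_s'],q=list(map(float,s['joints'])),p=list(map(float,s['tcp_pos'])),R=np.array(s['ee_rot']).tolist(),f=list(map(float,s['wrist_force'])),w=float(s['gripper_width']))
    open('log.jsonl','a').write(json.dumps(o)+'\n')
    print('t',round(o['t'],2),'q',np.round(o['q'],1),'p',np.round(o['p'],4),'w',round(o['w'],3)); return o
E
python3 -c "
from h import *
o=log();print(np.round(o['R'],3))"
```

```text
t 3.25 q [ 21.9  12.1 -31.9  41.1 -77.1 -45.4] p [ 0.4839 -0.0987  0.3336] w 1.004
[[-0.086 -0.996  0.006]
 [-0.725  0.067  0.686]
 [-0.683  0.054 -0.728]]
```

```bash
cat > kin.py <<'E'
import numpy as np, json
from scipy.spatial.transform import Rotation as Ro
from scipy.optimize import least_squares
def e(ax,a): return Ro.from_euler(ax,a,degrees=True).as_matrix()
s4=1;
def fk(q,L,s4=1):
    h,a1,L2,a3,L3,L6,lat,lat2=L
    R=e('z',q[0]); p=np.array([0,0,h])+R@[a1,lat,0]
    R2=R@e('y',q[1]); p=p+R2@[0,0,L2]
    R3=R@e('y',q[1]-q[2]); p=p+R3@[L3,lat2,a3]
    R4=R3@e('x',s4*q[3])@e('y',-q[4])@e('x',-90-q[5]); p=p+R4@[L6,0,0]
    return p,R4
if __name__=='__main__':
    D=[json.loads(l) for l in open('log.jsonl')]
    D.append(dict(q=[-54.97,22.042,.453,0,-68.411,-14.817],p=[.21583,-.58607,.29116],R=None))
    D.append(dict(q=[-3.47933572,10.87939312,-14.28318423,0.06793892,-64.5576815,-0.52606403],p=[ 0.47901445,-0.18947334,0.29941493],R=None))
    for s in (1,-1):
        print(s,[np.abs(fk(d['q'],[0]*8,s)[1]-np.array(d['R'])).max().round(3) for d in D if d['R'] is not None])
        f=lambda L:np.concatenate([fk(d['q'],L,s)[0]-d['p'] for d in D])
        for lock in ('both','sh'):
            g=(lambda L:np.r_[f(L),1e-4*(L-.2)])
            o=least_squares(g,[.3,0,.4,0,.4,.2,-.16,0]); print(o.x.round(4),np.abs(f(o.x)).max())
E
python3 kin.py
```

```text
1 [np.float64(1.188)]
[ 0.2429  0.575   0.4014 -0.519   0.0711 -0.1746 -0.0793 -0.0807] 0.012235406703923035
[ 0.2429  0.575   0.4014 -0.519   0.0711 -0.1746 -0.0793 -0.0807] 0.012235406703923035
-1 [np.float64(0.0)]
[ 0.0072  0.2818  0.5649 -0.0264  0.1264  0.176  -0.08   -0.0797] 0.008809462444908045
[ 0.0072  0.2818  0.5649 -0.0264  0.1264  0.176  -0.08   -0.0797] 0.008809462444908045
```

```bash
cat >> h.py <<'E'
from scipy.spatial.transform import Rotation as Ro
def Rz(a): return Ro.from_euler('z',a,degrees=True).as_matrix()
DY=np.array([.146,.989,0]);DX=np.array([.989,-.146,0]);Z=np.array([0,0,1.])
DC=np.array([.477,-.201,0])
a_=np.radians(25.8); n_=np.array([-np.sin(a_),np.cos(a_),0]); f_=np.array([np.cos(a_),np.sin(a_),0])
SC=np.array([.5295,.0758,0])
def pose(G,d,jaw,reach=.051):
    d=d/np.linalg.norm(d); jaw=jaw-d*(jaw@d); jaw/=np.linalg.norm(jaw)
    return G-reach*d, np.c_[d,jaw,np.cross(d,jaw)]
def togo(p,R,N=1):
    s=r.sense(); dp=p-s['tcp_pos']; rv=Ro.from_matrix(R@np.array(s['ee_rot']).T).as_rotvec(degrees=True)
    print('t',round(s['time_s'],2),'dp mm',(dp*1000).round(1),'rv deg',rv.round(2),'| total units rot',(rv/8).round(3),'shift',(dp/.06).round(3),'| per row /%d'%N,(rv/8/N).round(3),(dp/.06/N).round(3))
E
python3 - <<'E'
from h import *
c=.70710678
p,R=pose(DC+.006*DY+[0,0,.13],-c*DY-c*Z,-DX); print(p)
togo(p,R,4)
E
```

```text
[ 0.48314186 -0.15939522  0.16606752]
t 3.25 dp mm [  -0.8  -60.7 -167.6] rv deg [ 1.47 -3.29 -4.59] | total units rot [ 0.184 -0.411 -0.574] shift [-0.013 -1.012 -2.793] | per row /4 [ 0.046 -0.103 -0.143] [-0.003 -0.253 -0.698]
```

>>> move_arm --series '[[[0.05,-0.1,-0.14,0,-0.25,-0.7,1],[0.05,-0.1,-0.14,0,-0.25,-0.7,1],[0.05,-0.1,-0.14,0,-0.25,-0.7,1],[0.05,-0.1,-0.14,0,-0.25,-0.7,1],[0,0,0,0,0,0,1]]]'

```text
time_s: 3.88
tcp_pos: [0.4856, -0.1575, 0.1615]
ee_rot: [[-0.096, -0.99, 0.101], [-0.698, 0.139, 0.703], [-0.71, -0.003, -0.704]]
wrist_force: [-0.1, 0.1, 1.3]
gripper_width: 1.0
```

Run:
```python
from h import *
log()
c=.70710678
p,R=pose(DC+.006*DY+[0,0,.13],-c*DY-c*Z,-DX); togo(p,R,1)
p,R=pose(DC+.006*DY+[0,0,.050],-c*DY-c*Z,-DX); togo(p,R,4)
P=viewer.camera_params('wrist'); im,d=viewer.capture('wrist'); cv2.imwrite('pics/w2.png',im[:,:,::-1])
```

```text
t 3.88 q [ 11.3  23.8 -45.4  54.9 -54.4 -65.9] p [ 0.4856 -0.1575  0.1615] w 1.0
t 3.88 dp mm [-2.4 -1.9  4.6] rv deg [-0.19  0.18 -0.39] | total units rot [-0.023  0.022 -0.049] shift [-0.041 -0.032  0.076] | per row /1 [-0.023  0.022 -0.049] [-0.041 -0.032  0.076]
t 3.88 dp mm [ -2.4  -1.9 -75.4] rv deg [-0.19  0.18 -0.39] | total units rot [-0.023  0.022 -0.049] shift [-0.041 -0.032 -1.257] | per row /4 [-0.006  0.006 -0.012] [-0.01  -0.008 -0.314]
```

View pics/w2.png

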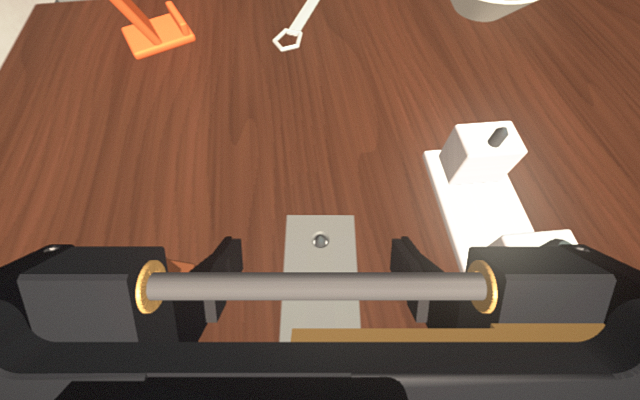

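>>> move_arm --series '[[[-0.02,0.02,-0.05,-0.04,-0.03,-0.4,1],[0,0,0,0,0,-0.4,1],[0,0,0,0,0,-0.3,1],[0,0,0,0,0,-0.1,1],[0,0,0,0,0,0,1]]]'

```text
time_s: 4.55
tcp_pos: [0.4932, -0.1548, 0.0998]
ee_rot: [[-0.078, -0.99, 0.116], [-0.7, 0.137, 0.701], [-0.71, -0.026, -0.704]]
wrist_force: [0.2, -0.1, 0.4]
gripper_width: 1.002
```

Run:
```python
from h import *
log()
c=.70710678
p,R=pose(DC+.006*DY+[0,0,.050],-c*DY-c*Z,-DX); togo(p,R,1)
```

```text
t 4.55 q [  9.   29.7 -48.5  64.2 -49.  -77. ] p [ 0.4932 -0.1548  0.0998] w 1.002
t 4.55 dp mm [-10.1  -4.6 -13.7] rv deg [-0.01  1.51 -0.51] | total units rot [-0.001  0.189 -0.064] shift [-0.168 -0.076 -0.229] | per row /1 [-0.001  0.189 -0.064] [-0.168 -0.076 -0.229]
```

>>> move_arm --series '[[[0,0.19,-0.06,-0.17,-0.08,0,1],[0,0,0,0,0,-0.11,1],[0,0,0,0,0,-0.11,1],[0,0,0,0,0,0,1]]]'

```text
time_s: 5.05
tcp_pos: [0.4835, -0.1594, 0.0881]
ee_rot: [[-0.101, -0.989, 0.104], [-0.699, 0.145, 0.7], [-0.708, -0.002, -0.707]]
wrist_force: [0.1, 0.6, -0.4]
gripper_width: 1.001
```

```bash
python3 - <<'E'
from h import *
log()
c=.70710678
p,R=pose(DC+.006*DY+[0,0,.050],-c*DY-c*Z,-DX); togo(p,R,1)
E
python3 kin.py
```

```text
t 5.05 q [  8.4  30.7 -49.5  64.7 -48.5 -77.5] p [ 0.4835 -0.1594  0.0881] w 1.001
t 5.05 dp mm [-0.3  0.  -2. ] rv deg [-0.02  0.15 -0.05] | total units rot [-0.002  0.018 -0.006] shift [-0.006  0.001 -0.033] | per row /1 [-0.002  0.018 -0.006] [-0.006  0.001 -0.033]
1 [np.float64(1.188), np.float64(1.305), np.float64(1.654), np.float64(1.682)]
[-0.3169  0.0744  0.7843 -0.0787  0.2967 -0.0827 -0.0834 -0.0966] 0.08993783437005767
[-0.3169  0.0744  0.7843 -0.0787  0.2967 -0.0827 -0.0834 -0.0966] 0.08993783437005767
-1 [np.float64(0.0), np.float64(0.0), np.float64(0.0), np.float64(0.0)]
[-0.0411  0.096   0.6065  0.0377  0.2871  0.1452 -0.0714 -0.0809] 0.05327600729589527
[-0.0411  0.096   0.6065  0.0377  0.2871  0.1452 -0.0714 -0.0809] 0.05327600729589527
```

>>> move_arm --series '[[[0,0.02,0,0,0,-0.03,1],[0,0,0,0,0,0,0],[0,0,0,0,0,0,0],[0,0,0,0,0,0,0],[0,0,0,0,0,0,0]]]'

```text
time_s: 5.68
tcp_pos: [0.4835, -0.1595, 0.0861]
ee_rot: [[-0.103, -0.989, 0.102], [-0.699, 0.145, 0.7], [-0.707, 0.001, -0.707]]
wrist_force: [0.3, -0.1, -1.2]
gripper_width: 0.638
```

```bash
python3 - <<'E'
from h import *
o=log(); print(np.round(o['R'],3),np.round(o['f'],1))
c=.70710678
p,R=pose(DC+.006*DY+[0,0,.050],-c*DY-c*Z,-DX); togo(p,R,1)
E
cat > kin2.py <<'E'
import numpy as np, json
from kin import e
from scipy.optimize import least_squares
def fk(q,L):
    h,a1,L2,a3,L3,L6,lat,lat2,b1,b2=L   # b: offset after J4 ; lat3
    R=e('z',q[0]); p=np.array([0,0,h])+R@[a1,lat,0]
    R2=R@e('y',q[1]); p=p+R2@[0,0,L2]
    R3=R@e('y',q[1]-q[2]); p=p+R3@[L3,0,a3]
    R4=R3@e('x',-q[3]); p=p+R4@[0,lat2,b1]
    R5=R4@e('y',-q[4]); p=p+R5@[L6,0,b2]
    R6=R5@e('x',-90-q[5]); return p,R6
def data():
    D=[json.loads(l) for l in open('log.jsonl')]
    D.append(dict(q=[-54.97,22.042,.453,0,-68.411,-14.817],p=[.21583,-.58607,.29116]))
    D.append(dict(q=[-3.47933572,10.87939312,-14.28318423,0.06793892,-64.5576815,-0.52606403],p=[ 0.47901445,-0.18947334,0.29941493]))
    return D
def fit():
    D=data(); f=lambda L:np.concatenate([fk(d['q'],L)[0]-d['p'] for d in D])
    o=least_squares(lambda L:np.r_[f(L),1e-4*L],[.3,0,.4,0,.4,.2,-.16,0,0,0]); return o.x,np.abs(f(o.x)).max()
if __name__=='__main__':
    x,m=fit(); print(x.round(4),m)
E
python3 kin2.py
```

```text
t 5.67 q [  8.4  30.9 -49.4  64.7 -48.5 -77.6] p [ 0.4835 -0.1595  0.0861] w 0.638
[[-0.103 -0.989  0.102]
 [-0.699  0.145  0.7  ]
 [-0.707  0.001 -0.707]] [ 0.3 -0.1 -1.2]
t 5.67 dp mm [-0.4  0.1  0. ] rv deg [-0.01 -0.04 -0.04] | total units rot [-0.001 -0.005 -0.005] shift [-0.007  0.002  0.   ] | per row /1 [-0.001 -0.005 -0.005] [-0.007  0.002  0.   ]
[ 1.613e-01  6.000e-04  5.638e-01 -2.000e-04  4.215e-01  2.373e-01
  3.000e-04 -1.601e-01  4.000e-04 -3.000e-04] 0.0005812148638859038
```

```bash
cat > ik.py <<'E'
from h import *
from kin2 import fk,data
from scipy.optimize import least_squares
D=data()
def full(L): return [L[0],0,L[1],0,L[2],L[3],0,L[4],0,0]
_f=lambda L:np.concatenate([fk(d['q'],full(L))[0]-d['p'] for d in D])
_o=least_squares(_f,[.16,.564,.42,.237,-.16]); L=full(_o.x)
lo=np.array([-179.83,-69.29,-61.27,-181.25,-171.15,-177.46]); hi=np.array([179.83,118.12,80.66,117.63,-9.14,177.46])
def ik(p,R,q0):
    def f(q):
        a,b=fk(q,L); return np.r_[(a-p)*10,(b-R).ravel()]
    best=None
    o=least_squares(f,np.clip(q0,lo+.1,hi-.1),bounds=(lo,hi)); return o.x,np.abs(o.fun).max()
E
python3 - <<'E'
from ik import *
print(_o.x.round(4),np.abs(_o.fun).max())
c=.70710678
qs=D[-3]['q']
def rep(n,G,d,j,q0):
    p,R=pose(G,d,j); q,e=ik(p,R,q0); print(n,p.round(3),q.round(1),round(e,4)); return q
q=rep('pick',DC+.006*DY+.05*Z,-c*DY-c*Z,-DX,qs)
q1=rep('pick hi',DC+.006*DY+.17*Z,-c*DY-c*Z,-DX,q)
qa=rep('mid down',(DC+SC)/2+.2*Z,-Z,-DX,q1)
q2=rep('slot1 hi',SC+.17*Z,c*n_-c*Z,-f_,qa)
q3=rep('slot1',SC+.074*Z,c*n_-c*Z,-f_,q2)
q4=rep('slot over',SC+.2*Z,-Z,-f_,q2)
q5=rep('slot2',SC+.074*Z,-c*n_-c*Z,-f_,q4)
q6=rep('slot2hi',SC+.2*Z,-c*n_-c*Z,-f_,q5)
q0=q6.copy(); q0[5]+=180
q7=rep('slot2hi flipped',SC+.2*Z,-c*n_-c*Z,f_,q0)
q8=rep('final hi',DC+.006*DY+.17*Z,-c*DY-c*Z,DX,q7)
q9=rep('final',DC+.006*DY+.05*Z,-c*DY-c*Z,DX,q8)
q5=rep('slot2 up',SC+.074*Z,-c*n_-c*Z,f_,q4+[0,0,0,0,0,150])
E
```

```text
Traceback (most recent call last):
NameError: name '_o' is not defined. Did you mean: 'Ro'?
```

```bash
cat > plan.py <<'E'
from ik import *
c=.70710678
qs=D[-3]['q']
def rep(n,G,d,j,q0):
    p,R=pose(G,d,j); q,e=ik(p,R,q0); print(n,p.round(3),q.round(1),round(e,4)); return q
q=rep('pick',DC+.006*DY+.05*Z,-c*DY-c*Z,-DX,qs)
q1=rep('pick hi',DC+.006*DY+.17*Z,-c*DY-c*Z,-DX,q)
qa=rep('mid down',(DC+SC)/2+.2*Z,-Z,-DX,q1)
q2=rep('slot1 hi',SC+.17*Z,c*n_-c*Z,-f_,qa)
q3=rep('slot1',SC+.074*Z,c*n_-c*Z,-f_,q2)
q4=rep('slot over',SC+.2*Z,-Z,-f_,q2)
q5=rep('slot2',SC+.074*Z,-c*n_-c*Z,-f_,q4)
q6=rep('slot2hi',SC+.2*Z,-c*n_-c*Z,-f_,q5)
q0=q6.copy(); q0[5]+=180
q7=rep('slot2hi flipped',SC+.2*Z,-c*n_-c*Z,f_,q0)
q8=rep('final hi',DC+.006*DY+.17*Z,-c*DY-c*Z,DX,q7)
q9=rep('final',DC+.006*DY+.05*Z,-c*DY-c*Z,DX,q8)
E
python3 plan.py
```

```text
pick [ 0.483 -0.159  0.086] [  8.4  30.9 -49.5  64.7 -48.5 -77.7] 0.0
pick hi [ 0.483 -0.159  0.206] [ 12.3  20.1 -42.5  50.4 -59.2 -59.9] 0.0
mid down [ 0.503 -0.063  0.251] [ 11.3  12.7 -19.4  -0.  -58.  -19.7] 0.0
slot1 hi [0.545 0.043 0.206] [  1.4  29.8   3.9 -40.1 -87.4  34.9] 0.0
slot1 [0.545 0.043 0.11 ] [  1.2  36.9   0.4 -40.9 -79.4  41.9] 0.0
slot over [0.53  0.076 0.251] [ 25.5  15.3 -15.7  -0.  -59.    0.3] 0.0
slot2 [0.514 0.108 0.11 ] [ 37.5  28.6 -48.6  66.8 -48.9 -73.3] 0.0
slot2hi [0.514 0.108 0.236] [ 41.5  18.  -40.6  52.  -59.8 -54.5] 0.0
slot2hi flipped [0.514 0.108 0.236] [ 41.5  18.  -40.6  52.  -59.8 125.5] 0.0
final hi [ 0.483 -0.159  0.206] [ 12.3  20.1 -42.5  50.4 -59.2 120.1] 0.0
final [ 0.483 -0.159  0.086] [  8.4  30.9 -49.5  64.7 -48.5 102.3] 0.0
```

>>> move_arm --series '[[[0,0,0,0,0,0.07,0],[0,0,0,0,0,0.1,0],[0,0,0,0,0,0.1,0],[0,0,0,0,0,0.12,0],[0,0,0,0,0,0.3,0],[0,0,0,0,0,0.5,0],[0,0,0,0,0,0.5,0],[0,0,0,0,0,0.3,0]]]'

```text
time_s: 6.68
tcp_pos: [0.4818, -0.1594, 0.2097]
ee_rot: [[-0.106, -0.989, 0.1], [-0.698, 0.146, 0.701], [-0.709, 0.004, -0.706]]
wrist_force: [0.6, 0.5, -0.7]
gripper_width: 0.643
```

Run:
```python
from h import *
o=log(); print(np.round(o['R'],3),np.round(o['f'],1))
c=.70710678
p,R=pose(SC+.18*Z,c*n_-c*Z,-f_); togo(p,R,12)
P=viewer.camera_params('wrist'); im,d=viewer.capture('wrist'); cv2.imwrite('pics/w3.png',im[:,:,::-1])
im,d=viewer.capture('scene'); cv2.imwrite('pics/s3.png',im[:,:,::-1])
```

```text
t 6.67 q [ 12.4  19.7 -42.3  49.8 -59.6 -59.1] p [ 0.4818 -0.1594  0.2097] w 0.643
[[-0.106 -0.989  0.1  ]
 [-0.698  0.146  0.701]
 [-0.709  0.004 -0.706]] [ 0.6  0.5 -0.7]
t 6.67 dp mm [ 63.3 202.7   6.3] rv deg [89.95 13.56 26.61] | total units rot [11.244  1.695  3.327] shift [1.056 3.379 0.105] | per row /12 [0.937 0.141 0.277] [0.088 0.282 0.009]
```

View pics/s3.png

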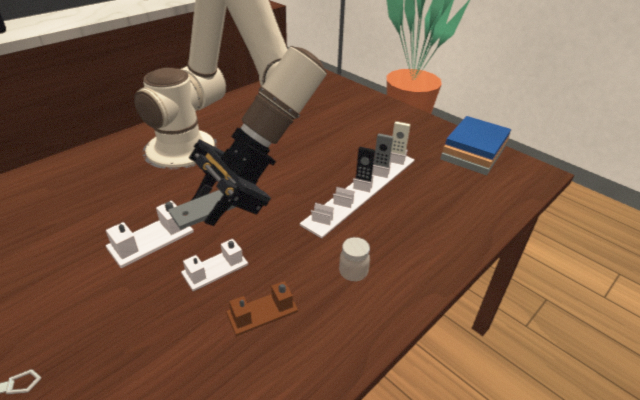

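>>> move_arm --series '[[[0.94,0.14,0.28,0.09,0.28,0.2,0],[0.94,0.14,0.28,0.09,0.28,0.2,0],[0.94,0.14,0.28,0.09,0.28,0.2,0],[0.94,0.14,0.28,0.09,0.28,0,0],[0.94,0.14,0.28,0.09,0.28,0,0],[0.94,0.14,0.28,0.09,0.28,0,0],[0.94,0.14,0.28,0.09,0.28,0,0],[0.94,0.14,0.28,0.09,0.28,0,0],[0.94,0.14,0.28,0.09,0.28,0,0],[0.94,0.14,0.28,0.09,0.28,0,0],[0.94,0.14,0.28,0.09,0.28,0,0],[0.94,0.14,0.28,0.09,0.28,0,0],[0,0,0,0,0,0,0]]]'

```text
time_s: 8.4
tcp_pos: [0.5404, 0.048, 0.2344]
ee_rot: [[-0.341, -0.889, -0.306], [0.665, -0.459, 0.59], [-0.664, -0.002, 0.747]]
wrist_force: [0.0, -0.2, -1.2]
gripper_width: 0.639
```

Run:
```python
from h import *
o=log(); print(np.round(o['R'],3),np.round(o['f'],1))
c=.70710678
p,R=pose(SC+.18*Z,c*n_-c*Z,-f_); togo(p,R,4)
P=viewer.camera_params('wrist'); im,d=viewer.capture('wrist'); cv2.imwrite('pics/w4.png',im[:,:,::-1]); np.savez('w4.npz',p=im,d=d,mtx=P['mtx'],pose=P['pose'])
im,d=viewer.capture('scene'); cv2.imwrite('pics/s4.png',im[:,:,::-1]); np.savez('s4.npz',p=im,d=d)
```

```text
t 8.4 q [  0.8  28.9   5.9 -42.1 -92.6  34.5] p [0.5404 0.048  0.2344] w 0.639
[[-0.341 -0.889 -0.306]
 [ 0.665 -0.459  0.59 ]
 [-0.664 -0.002  0.747]] [ 0.  -0.2 -1.2]
t 8.4 dp mm [  4.8  -4.7 -18.4] rv deg [-3.06 -1.39 -1.5 ] | total units rot [-0.382 -0.174 -0.187] shift [ 0.08  -0.078 -0.306] | per row /4 [-0.096 -0.044 -0.047] [ 0.02  -0.019 -0.077]
```

View pics/s4.png

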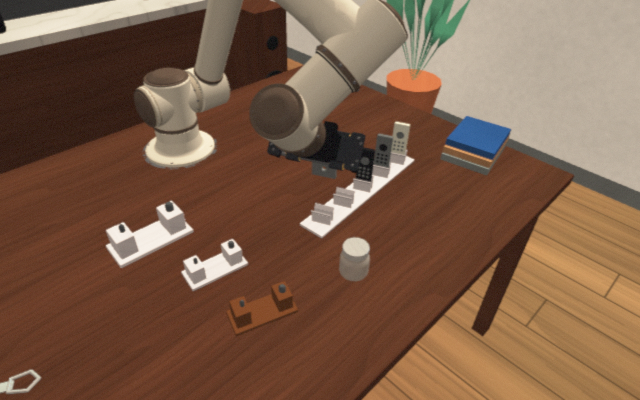

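View pics/w4.png

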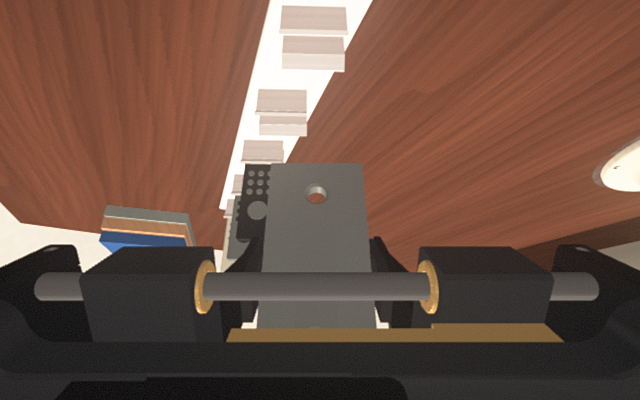

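Run:
```python
from h import *
f=np.load('w4.npz'); P={'mtx':f['mtx'],'pose':f['pose']}; d=f['d']
def roi(u0,u1,v0,v1):
    V,U=np.mgrid[v0:v1,u0:u1]; return bp('w',np.c_[U.ravel(),V.ravel()],d[v0:v1,u0:u1].ravel(),P=P),np.c_[U.ravel(),V.ravel()]
X,_=roi(265,360,0,80); loc=np.c_[(X-SC)@f_,(X-SC)@n_,X[:,2]]
k=(loc[:,2]>.02)&(loc[:,2]<.055)&(abs(loc[:,1])<.03)
q=loc[k]; print(len(q))
for z0 in (.02,.028,.034,.038,.041):
    a=q[(q[:,2]>z0)&(q[:,2]<z0+.004)]
    for s in (1,-1):
        b=a[a[:,1]*s>0]; 
        if len(b)>5: print(z0,s,len(b),'f',np.percentile(b[:,0],[2,98]).round(4),'n',np.percentile(b[:,1],[5,50,95]).round(4))
print('zmax',np.percentile(q[:,2],[50,95,99]))
# plate
X,uv=roi(275,360,168,240); 
m=X.mean(0); k=np.ones(len(X),bool)
for i in range(4):
    m=X[k].mean(0); U,S,Vt=np.linalg.svd(X[k]-m,full_matrices=False); nn=Vt[2]; k=abs((X-m)@nn)<.002
print('plate plane n',(nn*np.sign(nn[1])).round(4),k.sum(),'expected n', n_.round(4))
```

```text
3302
0.02 1 215 f [-0.0235  0.0223] n [0.006  0.0068 0.0076]
0.02 -1 239 f [-0.0228  0.0223] n [-0.013  -0.0122 -0.0115]
0.028 1 229 f [-0.0235  0.0226] n [0.0061 0.0068 0.0075]
0.028 -1 230 f [-0.0239  0.0226] n [-0.0129 -0.0122 -0.0116]
0.034 1 327 f [-0.0237  0.0223] n [0.0061 0.0072 0.0087]
0.034 -1 124 f [-0.0237  0.0227] n [-0.013  -0.0123 -0.0086]
0.038 1 441 f [-0.0234  0.0224] n [0.0076 0.0096 0.0116]
0.038 -1 24 f [-0.0135  0.0213] n [-0.0124 -0.0108 -0.01  ]
0.041 1 453 f [-0.0236  0.0225] n [0.01   0.0119 0.0146]
0.041 -1 303 f [-0.0227  0.0223] n [-0.0176 -0.0163 -0.0137]
zmax [0.0344084  0.04490642 0.04570937]
plate plane n [-0.2226  0.4305  0.8747] 570 expected n [-0.4352  0.9003  0.    ]
```

Run:
```python
from h import *
f=np.load('w4.npz'); P={'mtx':f['mtx'],'pose':f['pose']}; d=f['d']
print(d[165:245:8,285:355:10].round(3))
```

```text
[[0.185 0.186 0.185 0.187 0.185 0.186 0.184]
 [0.183 0.182 0.183 0.183 0.183 0.183 0.182]
 [0.181 0.178 0.178 0.18  0.178 0.18  0.179]
 [0.177 0.176 0.177 0.182 0.177 0.176 0.177]
 [0.175 0.173 0.173 0.523 0.523 0.174 0.173]
 [0.172 0.172 0.171 0.172 0.171 0.172 0.172]
 [0.17  0.169 0.168 0.169 0.169 0.17  0.17 ]
 [0.166 0.168 0.167 0.166 0.168 0.168 0.166]
 [0.163 0.164 0.163 0.167 0.164 0.165 0.164]
 [0.161 0.163 0.162 0.163 0.162 0.163 0.163]]
```

```bash
cat >> h.py <<'E'
def cloud(npz,u0,u1,v0,v1):
    f=np.load(npz); P={'mtx':f['mtx'],'pose':f['pose']}; d=f['d']
    V,U=np.mgrid[v0:v1,u0:u1]; uv=np.c_[U.ravel(),V.ravel()]; dd=d[v0:v1,u0:u1].ravel(); k=dd>0
    return bp('w',uv[k],dd[k],P=P),uv[k],P
def plane(X,m0=None,tol=.002):
    rng=np.random.default_rng(0); best=None
    for _ in range(200):
        a=X[rng.choice(len(X),3,False)]; nn=np.cross(a[1]-a[0],a[2]-a[0]); l=np.linalg.norm(nn)
        if l<1e-9: continue
        nn/=l; k=abs((X-a[0])@nn)<tol
        if best is None or k.sum()>best.sum(): best=k
    m=X[best].mean(0); nn=np.linalg.svd(X[best]-m,full_matrices=False)[2][2]; return nn,m,best
E
python3 - <<'E'
from h import *
X,uv,P=cloud('w4.npz',262,372,158,240)
nn,m,k=plane(X); nn=nn*np.sign(nn[1])
o=r.sense(); R=np.array(o['ee_rot']); t=o['tcp_pos']
print('n world',nn.round(4),'in tool',(R.T@nn).round(4),k.sum())
q=(X[k]-t)@R; G=np.array([.051,0,0])
# plate y axis (down direction in plate plane): perpendicular to jaw in plane
jaw=np.array([0,1,0.]); nt=R.T@nn; ydn=np.cross(jaw,nt); ydn/=np.linalg.norm(ydn); ydn*=np.sign(ydn[0])
s=(q-G)@ydn; print('lower end along plate from grasp', np.percentile(s,[95,99,99.8]).round(4),'jaw extents',np.percentile(q[:,1],[.5,1,99,99.5]).round(4),'face dist',((q-G)@nt).mean().round(4), 'ydn tool',ydn.round(3))
E
```

```text
n world [-0.4567  0.8876  0.0595] in tool [ 0.7046 -0.0026  0.7096] 7253
lower end along plate from grasp [0.0631 0.0655 0.0661] jaw extents [-0.0279 -0.0276  0.0273  0.0276] face dist -0.0066 ydn tool [ 0.71   0.    -0.705]
```

Run:
```python
from h import *
c=.70710678
p,R=pose(SC+.13*Z,c*n_-c*Z,-f_); togo(p,R,3)
```

```text
t 8.5 dp mm [  5.2  -4.7 -69.9] rv deg [-2.96 -1.24 -1.57] | total units rot [-0.37  -0.155 -0.196] shift [ 0.087 -0.078 -1.164] | per row /3 [-0.123 -0.052 -0.065] [ 0.029 -0.026 -0.388]
```

>>> move_arm --series '[[[-0.18,-0.08,-0.1,0.04,-0.04,-0.3,0],[-0.18,-0.08,-0.1,0.04,-0.04,-0.4,0],[0,0,0,0,0,-0.3,0],[0,0,0,0,0,-0.1,0],[0,0,0,0,0,0,0]]]'

```text
time_s: 9.12
tcp_pos: [0.5435, 0.0426, 0.1708]
ee_rot: [[-0.304, -0.9, -0.313], [0.631, -0.436, 0.642], [-0.714, -0.002, 0.7]]
wrist_force: [-0.2, -0.5, -1.0]
gripper_width: 0.64
```

Run:
```python
from h import *
c=.70710678
o=log(); print(np.round(o['f'],1))
p,R=pose(SC+.13*Z,c*n_-c*Z,-f_); togo(p,R,1)
```

```text
t 9.12 q [  1.5  31.9   1.9 -40.  -83.8  37.6] p [0.5435 0.0426 0.1708] w 0.64
[-0.2 -0.5 -1. ]
t 9.12 dp mm [ 1.7  0.8 -4.7] rv deg [ 0.44  0.36 -0.04] | total units rot [ 0.055  0.045 -0.005] shift [ 0.028  0.013 -0.079] | per row /1 [ 0.055  0.045 -0.005] [ 0.028  0.013 -0.079]
```

>>> move_arm --series '[[[0.05,0.05,0,0.03,0.01,-0.1,0],[0,0,0,0,0,-0.15,0],[0,0,0,0,0,-0.15,0],[0,0,0,0,0,-0.15,0],[0,0,0,0,0,-0.15,0],[0,0,0,0,0,-0.12,0],[0,0,0,0,0,0,0]]]'

```text
time_s: 10.0
tcp_pos: [0.5459, 0.043, 0.1188]
ee_rot: [[-0.308, -0.9, -0.308], [0.636, -0.436, 0.637], [-0.708, -0.0, 0.707]]
wrist_force: [0.4, 0.3, -1.8]
gripper_width: 0.64
```

Run:
```python
from h import *
c=.70710678
o=log(); print(np.round(o['f'],1))
p,R=pose(SC+.074*Z,c*n_-c*Z,-f_); togo(p,R,1)
im,d=viewer.capture('scene'); cv2.imwrite('pics/s5.png',cv2.resize(im[100:300,230:470,::-1],None,fx=3,fy=3))
```

```text
t 10.0 q [  1.3  36.2   0.7 -40.7 -80.1  41.3] p [0.5459 0.043  0.1188] w 0.64
[ 0.4  0.3 -1.8]
t 10.0 dp mm [-0.7  0.3 -8.7] rv deg [ 0.03  0.02 -0.03] | total units rot [ 0.003  0.002 -0.004] shift [-0.012  0.005 -0.145] | per row /1 [ 0.003  0.002 -0.004] [-0.012  0.005 -0.145]
```

View pics/s5.png

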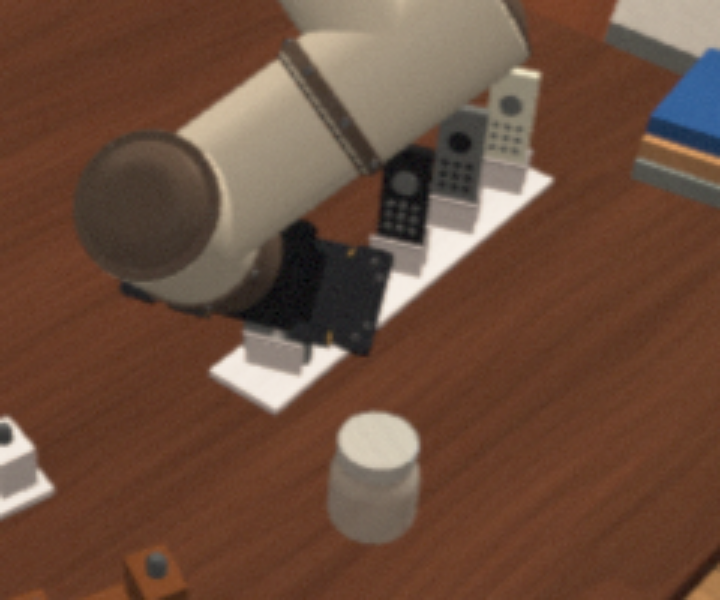

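>>> move_arm --series '[[[0,0,0,-0.01,0,-0.06,0],[0,0,0,0,0,-0.05,0],[0,0,0,0,0,-0.03,0],[0,0,0,0,0,0,0]]]'

```text
time_s: 10.55
tcp_pos: [0.5459, 0.043, 0.1111]
ee_rot: [[-0.306, -0.9, -0.311], [0.636, -0.436, 0.637], [-0.708, -0.003, 0.706]]
wrist_force: [-0.9, -0.4, -1.9]
gripper_width: 0.638
```

Run:
```python
from h import *
c=.70710678
o=log(); print(np.round(o['f'],1))
p,R=pose(SC+.074*Z,c*n_-c*Z,-f_); togo(p,R,1)
```

```text
t 10.55 q [  1.2  36.8   0.4 -40.8 -79.3  42. ] p [0.5459 0.043  0.1111] w 0.638
[-0.9 -0.4 -1.9]
t 10.55 dp mm [-0.7  0.3 -1. ] rv deg [ 0.03  0.18 -0.04] | total units rot [ 0.004  0.023 -0.006] shift [-0.012  0.005 -0.017] | per row /1 [ 0.004  0.023 -0.006] [-0.012  0.005 -0.017]
```

>>> move_arm --series '[[[0,0.02,0,-0.01,0,-0.02,0],[0,0,0,0,0,-0.02,0],[0,0,0,0,0,0,0]]]'

```text
time_s: 10.92
tcp_pos: [0.5454, 0.043, 0.1096]
ee_rot: [[-0.308, -0.9, -0.309], [0.636, -0.437, 0.636], [-0.707, -0.001, 0.707]]
wrist_force: [-0.1, -0.2, -2.0]
gripper_width: 0.637
```

>>> move_arm --series '[[[0,0,0,0,0,-0.03,0],[0,0,0,0,0,-0.03,0],[0,0,0,0,0,0,0]]]'

```text
time_s: 11.3
tcp_pos: [0.5455, 0.0429, 0.1097]
ee_rot: [[-0.31, -0.898, -0.312], [0.637, -0.439, 0.633], [-0.706, -0.003, 0.709]]
wrist_force: [-0.2, 0.3, -1.2]
gripper_width: 0.637
```

>>> move_arm --series '[[[0,0,0,0,0,0,1],[0,0,0,0,0,0,1],[0,0,0,0,0,0,1],[0,0,0,0,0,0,1]]]'

```text
time_s: 11.8
tcp_pos: [0.5456, 0.0431, 0.1089]
ee_rot: [[-0.309, -0.899, -0.311], [0.637, -0.439, 0.633], [-0.706, -0.002, 0.709]]
wrist_force: [-0.3, 0.2, -0.3]
gripper_width: 0.972
```

Run:
```python
from h import *
c=.70710678
o=log(); print(np.round(o['f'],1))
p,R=pose(SC+.074*Z,c*n_-c*Z,-f_); togo(p,R,1)
P=viewer.camera_params('wrist'); im,d=viewer.capture('wrist'); cv2.imwrite('pics/w6.png',im[:,:,::-1]); np.savez('w6.npz',p=im,d=d,mtx=P['mtx'],pose=P['pose'])
```

```text
t 11.8 q [  1.2  37.    0.4 -40.9 -79.4  42.3] p [0.5456 0.0431 0.1089] w 0.972
[-0.3  0.2 -0.3]
t 11.8 dp mm [-0.4  0.2  1.2] rv deg [-0.17  0.08 -0.23] | total units rot [-0.021  0.009 -0.029] shift [-0.007  0.003  0.02 ] | per row /1 [-0.021  0.009 -0.029] [-0.007  0.003  0.02 ]
```

View pics/w6.png

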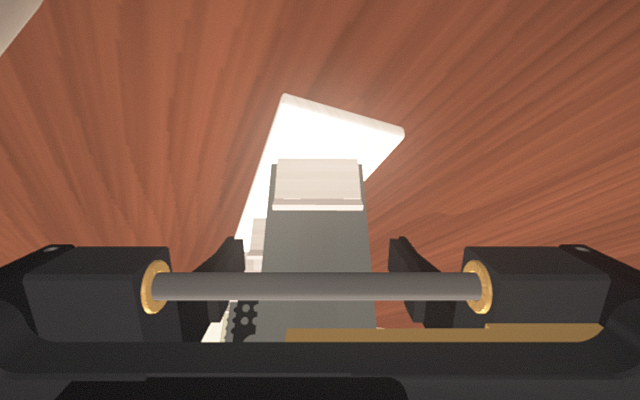

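Run:
```python
from h import *
X,uv,P=cloud('w6.npz',268,366,212,243)
nn,m,k=plane(X); nn=nn*np.sign(nn[1]); print(nn.round(4),k.sum(),len(X),'n off',((m-SC)@n_).round(4))
c=.70710678
p,R=pose(SC+.135*Z,c*n_-c*Z,-f_); togo(p,R,3)
```

```text
[-0.4376  0.8992  0.0048] 3027 3029 n off -0.0068
t 11.85 dp mm [-0.4  0.2 62.2] rv deg [-0.17  0.07 -0.23] | total units rot [-0.021  0.009 -0.029] shift [-0.006  0.003  1.036] | per row /3 [-0.007  0.003 -0.01 ] [-0.002  0.001  0.345]
```

>>> move_arm --series '[[[0,0,0,0,0,0.2,1],[0,0,0,0,0,0.4,1],[0,0,0,0,0,0.5,1],[0,0,0,0,0,0.4,1],[-0.844,-0.408,0,-0.044,0.09,0.05,1],[-0.844,-0.408,0,-0.044,0.09,0.05,1],[-0.844,-0.408,0,-0.044,0.09,0.05,1],[-0.844,-0.408,0,-0.044,0.09,0.05,1],[-0.844,-0.408,0,-0.044,0.09,0.05,1],[-0.844,-0.408,0,-0.044,0.09,0,1],[-0.844,-0.408,0,-0.044,0.09,0,1],[-0.844,-0.408,0,-0.044,0.09,0,1],[-0.844,-0.408,0,-0.044,0.09,0,1],[-0.844,-0.408,0,-0.044,0.09,0,1],[-0.844,-0.408,0,-0.044,0.09,0,1],[-0.844,-0.408,0,-0.044,0.09,0,1],[0,0,0,0,0,0,1]]]'

```text
time_s: 13.98
tcp_pos: [0.5169, 0.1111, 0.2537]
ee_rot: [[0.374, -0.884, -0.28], [-0.644, -0.465, 0.607], [-0.667, -0.047, -0.744]]
wrist_force: [0.3, -0.5, 0.3]
gripper_width: 0.999
```

Run:
```python
from h import *
c=.70710678
o=log(); print(np.round(o['f'],1))
p,R=pose(SC+.14*Z,-c*n_-c*Z,-f_); togo(p,R,1)
P=viewer.camera_params('wrist'); im,d=viewer.capture('wrist'); cv2.imwrite('pics/w7.png',im[:,:,::-1]); np.savez('w7.npz',p=im,d=d,mtx=P['mtx'],pose=P['pose'])
im,d=viewer.capture('scene'); cv2.imwrite('pics/s7.png',im[:,:,::-1]);
```

```text
t 13.97 q [ 41.6  16.6 -42.   57.1 -60.5 -57.7] p [0.5169 0.1111 0.2537] w 0.999
[ 0.3 -0.5  0.3]
t 13.97 dp mm [ -3.1  -2.8 -77.6] rv deg [ 1.56  3.8  -1.86] | total units rot [ 0.195  0.475 -0.232] shift [-0.051 -0.047 -1.293] | per row /1 [ 0.195  0.475 -0.232] [-0.051 -0.047 -1.293]
```

View pics/w7.png

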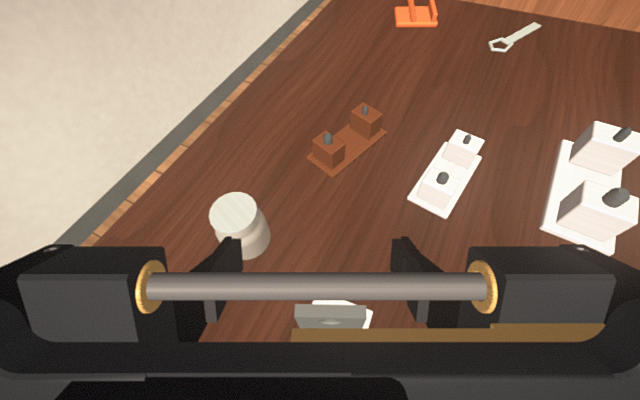

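View pics/s7.png

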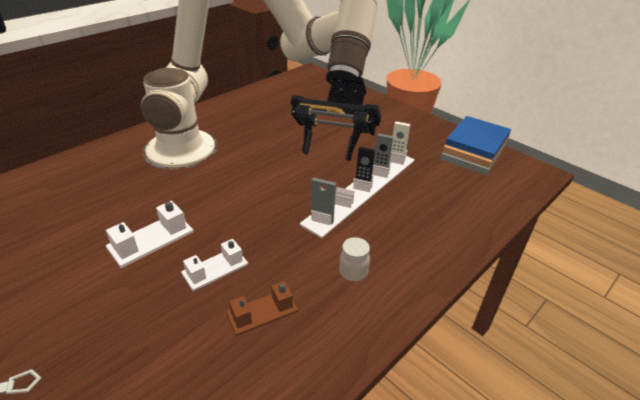

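>>> move_arm --series '[[[0.1,0.24,-0.12,-0.03,-0.03,-0.2,1],[0.1,0.24,-0.12,-0.02,-0.02,-0.4,1],[0,0,0,0,0,-0.4,1],[0,0,0,0,0,-0.2,1],[0,0,0,0,0,0,1]]]'

```text
time_s: 14.7
tcp_pos: [0.5158, 0.1065, 0.1824]
ee_rot: [[0.302, -0.905, -0.298], [-0.629, -0.424, 0.651], [-0.716, -0.009, -0.698]]
wrist_force: [0.6, 0.4, 0.5]
gripper_width: 0.998
```

```bash
sed -i 's/^SC=.*/SC=np.array([.5297,.0754,0])/' h.py
python3 - <<'E'
from h import *
c=.70710678
o=log()
p,R=pose(SC+.13*Z,-c*n_-c*Z,-f_); togo(p,R,1)
E
```

```text
t 14.7 q [ 39.8  22.1 -44.1  56.7 -54.1 -61.9] p [0.5158 0.1065 0.1824] w 0.998
t 14.7 dp mm [ -1.8   1.3 -16.3] rv deg [-0.9   0.16  0.68] | total units rot [-0.113  0.02   0.085] shift [-0.029  0.022 -0.272] | per row /1 [-0.113  0.02   0.085] [-0.029  0.022 -0.272]
```

>>> move_arm --series '[[[-0.11,0.02,0.08,-0.03,0.02,-0.1,1],[0,0,0,0,0,-0.2,1],[0,0,0,0,0,-0.2,1],[0,0,0,0,0,-0.2,1],[0,0,0,0,0,0,1]]]'

```text
time_s: 15.32
tcp_pos: [0.5142, 0.1082, 0.1383]
ee_rot: [[0.309, -0.9, -0.307], [-0.636, -0.435, 0.637], [-0.707, -0.001, -0.707]]
wrist_force: [-1.4, -0.2, 0.2]
gripper_width: 1.004
```

Run:
```python
from h import *
c=.70710678
o=log()
p,R=pose(SC+.074*Z,-c*n_-c*Z,-f_); togo(p,R,1)
```

```text
t 15.32 q [ 38.6  26.  -47.1  62.8 -50.8 -68.7] p [0.5142 0.1082 0.1383] w 1.004
t 15.32 dp mm [ -0.2  -0.3 -28.2] rv deg [-0.05  0.06 -0.01] | total units rot [-0.006  0.007 -0.002] shift [-0.003 -0.006 -0.47 ] | per row /1 [-0.006  0.007 -0.002] [-0.003 -0.006 -0.47 ]
```

>>> move_arm --series '[[[0,0,0,0,0,-0.15,1],[0,0,0,0,0,-0.15,1],[0,0,0,0,0,-0.12,1],[0,0,0,0,0,-0.05,1],[0,0,0,0,0,0,1]]]'

```text
time_s: 15.95
tcp_pos: [0.5145, 0.1083, 0.1082]
ee_rot: [[0.309, -0.9, -0.307], [-0.636, -0.435, 0.637], [-0.707, -0.002, -0.707]]
wrist_force: [-0.0, -0.3, 0.1]
gripper_width: 1.003
```

Run:
```python
from h import *
c=.70710678
o=log()
p,R=pose(SC+.074*Z,-c*n_-c*Z,-f_); togo(p,R,1)
P=viewer.camera_params('wrist'); im,d=viewer.capture('wrist'); cv2.imwrite('pics/w8.png',im[:,:,::-1]); np.savez('w8.npz',p=im,d=d,mtx=P['mtx'],pose=P['pose'])
```

```text
t 15.95 q [ 37.3  28.8 -48.6  67.3 -48.7 -73.7] p [0.5145 0.1083 0.1082] w 1.003
t 15.95 dp mm [-0.5 -0.5  1.8] rv deg [-0.07  0.09 -0.01] | total units rot [-0.009  0.011 -0.001] shift [-0.008 -0.008  0.03 ] | per row /1 [-0.009  0.011 -0.001] [-0.008 -0.008  0.03 ]
```

View pics/w8.png

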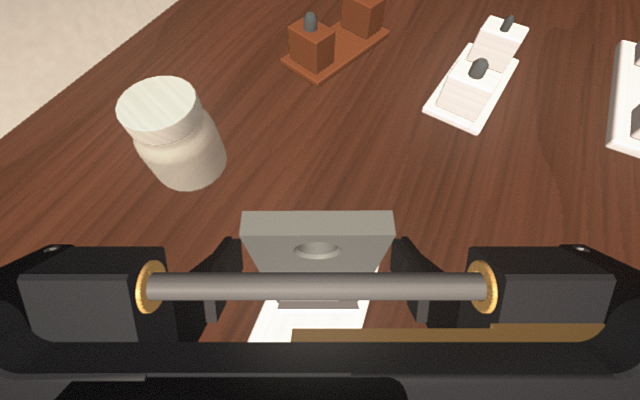

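>>> move_arm --series '[[[0,0,0,-0.01,-0.01,0.03,1],[0,0,0,0,0,0,0],[0,0,0,0,0,0,0],[0,0,0,0,0,0,0],[0,0,0,0,0,0,0],[0,0,0,0,0,0,0]]]'

```text
time_s: 16.75
tcp_pos: [0.5141, 0.1081, 0.1112]
ee_rot: [[0.31, -0.9, -0.306], [-0.635, -0.436, 0.638], [-0.708, -0.004, -0.707]]
wrist_force: [-1.2, -0.3, 0.3]
gripper_width: 0.637
```

Run:
```python
from h import *
c=.70710678
o=log(); print(np.round(o['f'],2)); R=np.array(o['R']); print('G',(np.array(o['p'])+.051*R[:,0]).round(4))
P=viewer.camera_params('wrist'); im,d=viewer.capture('wrist'); np.savez('w9.npz',p=im,d=d,mtx=P['mtx'],pose=P['pose'])
X,uv,P=cloud('w9.npz',250,390,238,268)
nn,m,k=plane(X); nn=nn*np.sign(nn[1]); print(nn.round(4),(R.T@nn).round(4),k.sum(),len(X),'n off',((m-SC)@n_).round(4))
p,R=pose(SC+.20*Z,-c*n_-c*Z,-f_); togo(p,R,4)
```

```text
t 16.75 q [ 37.4  28.5 -48.6  67.1 -48.8 -73.4] p [0.5141 0.1081 0.1112] w 0.637
[-1.21 -0.25  0.34]
G [0.5299 0.0757 0.0751]
[-0.4382  0.8988 -0.0109] [-0.6989  0.003   0.7153] 3809 4182 n off 0.0035
t 16.8 dp mm [-1.000e-01 -2.000e-01  1.249e+02] rv deg [-0.14  0.19 -0.02] | total units rot [-0.018  0.024 -0.003] shift [-1.000e-03 -4.000e-03  2.082e+00] | per row /4 [-0.004  0.006 -0.001] [-0.    -0.001  0.52 ]
```

>>> move_arm --series '[[[0,0,0,0,0,0.1,0],[0,0,0,0,0,0.15,0],[0,0,0,0,0,0.15,0],[0,0,0,0,0,0.15,0],[0,0,0,0,0,0.2,0],[0,0,0,0,0,0.4,0],[0,0,0,0,0,0.5,0],[0,0,0,0,0,0.4,0],[0,0,0,0,0,0,0]]]'

```text
time_s: 17.92
tcp_pos: [0.5128, 0.1079, 0.2413]
ee_rot: [[0.309, -0.9, -0.306], [-0.633, -0.435, 0.641], [-0.71, -0.004, -0.704]]
wrist_force: [0.0, 0.4, -1.4]
gripper_width: 0.646
```

Run:
```python
from h import *
c=.70710678
o=log(); print(np.round(o['f'],2)); R0=np.array(o['R'])
P=viewer.camera_params('wrist'); im,d=viewer.capture('wrist'); cv2.imwrite('pics/w10.png',im[:,:,::-1]);np.savez('w10.npz',p=im,d=d,mtx=P['mtx'],pose=P['pose'])
im,d=viewer.capture('scene'); cv2.imwrite('pics/s10.png',im[:,:,::-1]);
# roll axis
print('tool x',R0[:,0])
# final hover
p,R=pose(DC+.007*DY+.17*Z,-c*DY-c*Z,DX); print('target',p)
togo(p,R,23)
```

```text
t 17.93 q [ 41.6  17.4 -40.4  51.6 -60.  -54. ] p [0.5128 0.1079 0.2413] w 0.646
[ 0.    0.44 -1.37]
tool x [ 0.30913902 -0.63269058 -0.71002514]
target [ 0.48328786 -0.15840622  0.20606752]
t 18.02 dp mm [ -28.9 -265.5  -33.3] rv deg [-17.   111.29 107.98] | total units rot [-2.125 13.912 13.497] shift [-0.482 -4.425 -0.555] | per row /23 [-0.092  0.605  0.587] [-0.021 -0.192 -0.024]
```

View pics/s10.png

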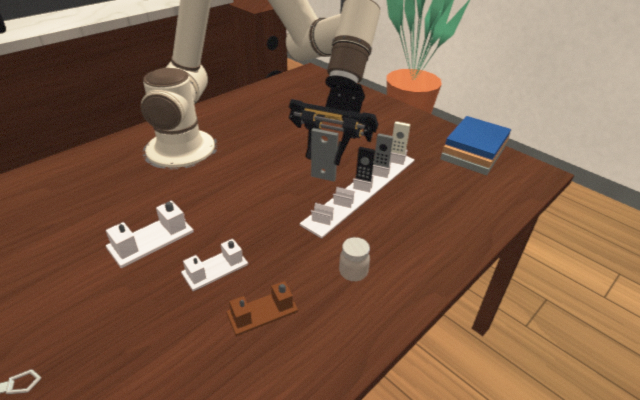

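View pics/w10.png

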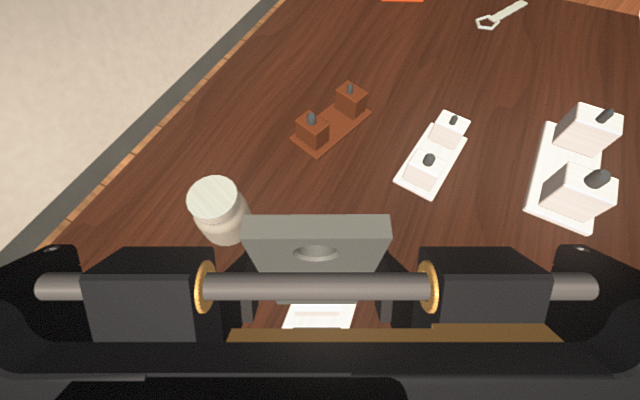

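Run:
```python
from ik import *
c=.70710678
s=r.sense(); R0=np.array(s['ee_rot']); p0=s['tcp_pos']; q=np.array(s['joints'])
p,R=pose(DC+.007*DY+.19*Z,-c*DY-c*Z,DX)
rv=Ro.from_matrix(R@R0.T).as_rotvec(); N=23
for i in range(1,N+1):
    Ri=Ro.from_rotvec(rv*i/N).as_matrix()@R0; pi=p0+(p-p0)*i/N
    q2,e=ik(pi,Ri,q); print(i,q2.round(1),'dmax',np.abs(q2-q).max().round(1),round(e,4)); q=q2
```

```text
1 [ 40.3  16.7 -41.1  51.2 -58.5 -46.1] dmax 7.9 0.0
2 [ 39.   16.  -41.5  50.6 -57.2 -38. ] dmax 8.1 0.0
3 [ 37.7  15.4 -41.7  49.8 -56.1 -29.6] dmax 8.3 0.0
4 [ 36.4  14.9 -41.7  48.7 -55.3 -21.2] dmax 8.5 0.0
5 [ 35.1  14.5 -41.6  47.5 -54.7 -12.5] dmax 8.6 0.0
6 [ 33.8  14.2 -41.4  46.2 -54.3  -3.8] dmax 8.7 0.0
7 [ 32.5  14.1 -41.1  44.9 -54.2   4.9] dmax 8.7 0.0
8 [ 31.3  14.  -40.7  43.6 -54.2  13.6] dmax 8.7 0.0
9 [ 30.   14.  -40.2  42.3 -54.5  22.2] dmax 8.6 0.0
10 [ 28.8  14.2 -39.8  41.2 -54.9  30.7] dmax 8.5 0.0
11 [ 27.5  14.3 -39.3  40.3 -55.4  39. ] dmax 8.3 0.0
12 [ 26.3  14.6 -38.9  39.6 -56.1  47.2] dmax 8.1 0.0
13 [ 25.1  14.9 -38.5  39.1 -56.8  55.1] dmax 7.9 0.0
14 [ 23.8  15.2 -38.3  38.9 -57.5  62.8] dmax 7.7 0.0
15 [ 22.6  15.6 -38.1  38.9 -58.2  70.3] dmax 7.5 0.0
16 [ 21.4  16.  -38.   39.2 -58.9  77.6] dmax 7.3 0.0
17 [ 20.2  16.4 -38.1  39.8 -59.5  84.6] dmax 7.0 0.0
18 [ 19.   16.8 -38.3  40.6 -60.1  91.5] dmax 6.8 0.0
19 [ 17.8  17.2 -38.6  41.7 -60.5  98.1] dmax 6.6 0.0
20 [ 16.6  17.6 -39.   43.1 -60.9 104.5] dmax 6.4 0.0
21 [ 15.4  17.9 -39.6  44.7 -61.2 110.7] dmax 6.2 0.0
22 [ 14.1  18.2 -40.2  46.6 -61.3 116.7] dmax 6.0 0.0
23 [ 12.8  18.5 -41.   48.7 -61.3 122.6] dmax 5.9 0.0
```

Smooth and within ranges. First 12 of ~23 rows.

>>> move_arm --series '[[[-0.09,0.6,0.59,-0.02,-0.19,0.02,0],[-0.09,0.6,0.59,-0.02,-0.19,0.02,0],[-0.09,0.6,0.59,-0.02,-0.19,0.02,0],[-0.09,0.6,0.59,-0.02,-0.19,0,0],[-0.09,0.6,0.59,-0.02,-0.19,0,0],[-0.09,0.6,0.59,-0.02,-0.19,0,0],[-0.09,0.6,0.59,-0.02,-0.19,0,0],[-0.09,0.6,0.59,-0.02,-0.19,0,0],[-0.09,0.6,0.59,-0.02,-0.19,0,0],[-0.09,0.6,0.59,-0.02,-0.19,0,0],[-0.09,0.6,0.59,-0.02,-0.19,0,0],[-0.09,0.6,0.59,-0.02,-0.19,0,0]]]'

```text
time_s: 19.52
tcp_pos: [0.4897, -0.0392, 0.2272]
ee_rot: [[0.051, 0.244, -0.969], [-0.57, -0.789, -0.229], [-0.82, 0.563, 0.098]]
wrist_force: [0.2, 0.5, -1.5]
gripper_width: 0.641
```

Run:
```python
from h import *
c=.70710678
o=log(); print(np.round(o['f'],2))
p,R=pose(DC+.007*DY+.18*Z,-c*DY-c*Z,DX); togo(p,R,11)
```

```text
t 19.52 q [ 25.9  14.8 -40.   39.9 -56.4  50.3] p [ 0.4897 -0.0392  0.2272] w 0.641
[ 0.15  0.54 -1.49]
t 19.52 dp mm [  -6.4 -119.2  -11.1] rv deg [-6.79 50.69 48.9 ] | total units rot [-0.849  6.336  6.113] shift [-0.107 -1.987 -0.185] | per row /11 [-0.077  0.576  0.556] [-0.01  -0.181 -0.017]
```

>>> move_arm --series '[[[-0.08,0.61,0.58,-0.01,-0.19,0,0],[-0.08,0.61,0.58,-0.01,-0.19,0,0],[-0.08,0.61,0.58,-0.01,-0.19,0,0],[-0.08,0.61,0.58,-0.01,-0.19,0,0],[-0.08,0.61,0.58,-0.01,-0.19,0,0],[-0.08,0.61,0.58,-0.01,-0.19,0,0],[-0.08,0.61,0.58,-0.01,-0.19,0,0],[-0.08,0.61,0.58,-0.01,-0.19,0,0],[-0.08,0.61,0.58,-0.01,-0.19,0,0],[-0.08,0.61,0.58,-0.01,-0.19,0,0],[0,0,0,0,0,0,0]]]'

```text
time_s: 20.9
tcp_pos: [0.4761, -0.1607, 0.2131]
ee_rot: [[-0.13, 0.986, -0.101], [-0.711, -0.164, -0.684], [-0.691, -0.017, 0.722]]
wrist_force: [-0.1, -0.5, -0.9]
gripper_width: 0.635
```

Run:
```python
from h import *
c=.70710678
o=log(); print(np.round(o['f'],2))
p,R=pose(DC+.0071*DY+.09*Z,-c*DY-c*Z,DX); togo(p,R,4)
P=viewer.camera_params('wrist'); im,d=viewer.capture('wrist'); cv2.imwrite('pics/w11.png',im[:,:,::-1]);np.savez('w11.npz',p=im,d=d,mtx=P['mtx'],pose=P['pose'])
P=viewer.camera_params('scene');im,d=viewer.capture('scene'); cv2.imwrite('pics/s11.png',im[:,:,::-1]);np.savez('s11.npz',p=im,d=d,mtx=P['mtx'],pose=P['pose'])
```

```text
t 20.9 q [ 12.8  19.8 -42.2  49.1 -61.6 120.8] p [ 0.4761 -0.1607  0.2131] w 0.635
[-0.06 -0.52 -0.87]
t 20.9 dp mm [  7.2   2.4 -87.1] rv deg [ 1.1  -1.17  1.03] | total units rot [ 0.137 -0.147  0.128] shift [ 0.12   0.04  -1.451] | per row /4 [ 0.034 -0.037  0.032] [ 0.03   0.01  -0.363]
```

View pics/s11.png

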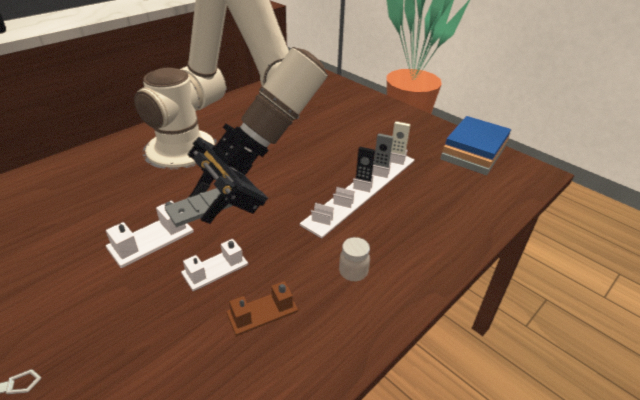

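View pics/w11.png

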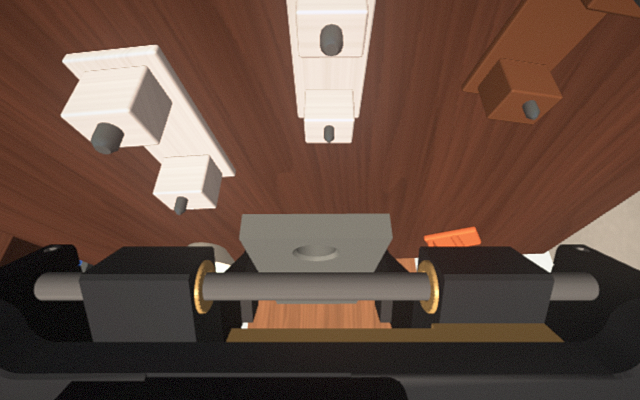

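>>> move_arm --series '[[[0.07,-0.07,0.06,0.06,0.02,-0.2,0],[0.07,-0.07,0.06,0.06,0.02,-0.3,0],[0,0,0,0,0,-0.3,0],[0,0,0,0,0,-0.3,0],[0,0,0,0,0,-0.1,0],[0,0,0,0,0,0,0]]]'

```text
time_s: 21.75
tcp_pos: [0.4857, -0.155, 0.1371]
ee_rot: [[-0.097, 0.989, -0.108], [-0.695, -0.144, -0.704], [-0.712, 0.007, 0.702]]
wrist_force: [-0.5, -0.1, -0.9]
gripper_width: 0.636
```

Run:
```python
from h import *
c=.70710678
o=log(); print(np.round(o['f'],2))
p,R=pose(DC+.0071*DY+.09*Z,-c*DY-c*Z,DX); togo(p,R,4)
for cam in('wrist','scene','top'):
    P=viewer.camera_params(cam); im,d=viewer.capture(cam); cv2.imwrite(f'pics/{cam}12.png',im[:,:,::-1]);np.savez(f'{cam}12.npz',p=im,d=d,mtx=P['mtx'],pose=P['pose'])
```

```text
t 21.75 q [ 10.9  26.  -46.7  57.2 -52.2 110.3] p [ 0.4857 -0.155   0.1371] w 0.636
[-0.49 -0.08 -0.91]
t 21.75 dp mm [ -2.4  -3.3 -11. ] rv deg [-0.35  0.45 -0.09] | total units rot [-0.043  0.056 -0.011] shift [-0.041 -0.056 -0.184] | per row /4 [-0.011  0.014 -0.003] [-0.01  -0.014 -0.046]
```

View pics/wrist12.png

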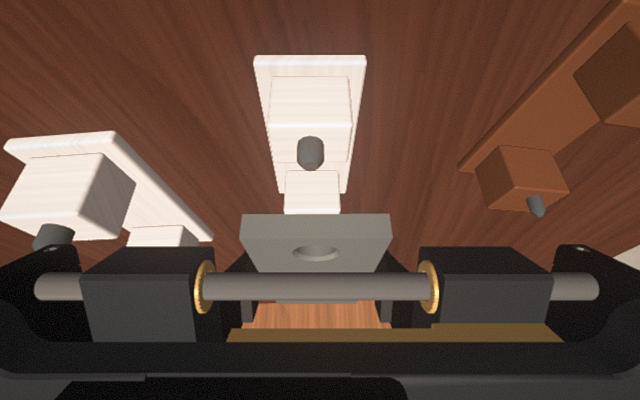

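View pics/top12.png

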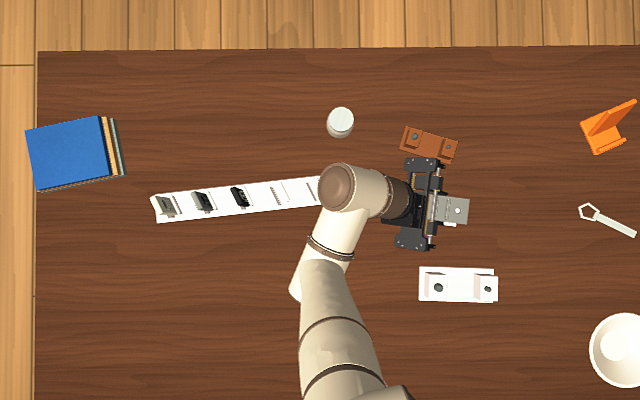

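View pics/scene12.png

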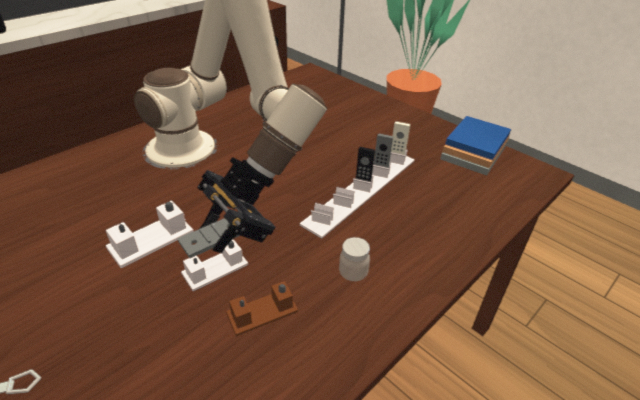

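Run:
```python
from h import *
o=r.sense(); R=np.array(o['ee_rot']); t=o['tcp_pos']
for f in ('w9.npz','w10.npz','w11.npz','wrist12.npz'):
    X,uv,P=cloud(f,250,385,240,268)
    # camera->tool const
    Tc=P['pose']; nn,m,k=plane(X,tol=.0015); nc=Tc[:3,:3].T@nn; nc*=np.sign(nc[2]); 
    print(f,nc.round(4),'angle cam',np.degrees(np.arctan2(nc[1],nc[2])).round(2),k.sum(),len(X))
for f,roi in (('w4.npz',(275,360,215,240)),('w6.npz',(275,360,215,240))):
    X,uv,P=cloud(f,*roi); Tc=P['pose']; nn,m,k=plane(X,tol=.0015); nc=Tc[:3,:3].T@nn; nc*=np.sign(nc[2]); print(f,nc.round(4),'angle cam',np.degrees(np.arctan2(nc[1],nc[2])).round(2))
# scene: plate top
X,uv,P=cloud('scene12.npz',178,225,225,255)
k=(X[:,2]>.07)&(X[:,2]<.14); nn,m,b=plane(X[k],tol=.003); nn*=np.sign(nn[2]); print('scene normal',nn.round(4),'along DX,DY',(nn@DX).round(4),(nn@DY).round(4),m.round(4),b.sum(),k.sum())
X,uv,P=cloud('top12.npz',435,475,190,230)
k=(X[:,2]>.07)&(X[:,2]<.14); nn,m,b=plane(X[k],tol=.003); nn*=np.sign(nn[2]); print('top normal',nn.round(4),'along DX,DY',(nn@DX).round(4),(nn@DY).round(4),m.round(4),b.sum(),k.sum())
```

```text
w9.npz [-0.0031 -0.879   0.4768] angle cam -61.52 3385 3762
w10.npz [-0.0039 -0.8797  0.4755] angle cam -61.61 3397 3761
w11.npz [-0.003  -0.8795  0.4759] angle cam -61.58 3397 3767
wrist12.npz [-0.0041 -0.8792  0.4764] angle cam -61.55 3389 3762
w4.npz [-6.000e-04  4.920e-01  8.706e-01] angle cam 29.47
w6.npz [-0.0013  0.4876  0.8731] angle cam 29.18
scene normal [-0.0037 -0.0128  0.9999] along DX,DY -0.0018 -0.0132 [ 0.4778 -0.2191  0.1061] 743 1070
top normal [-0.0148 -0.0209  0.9997] along DX,DY -0.0116 -0.0229 [ 0.477  -0.2228  0.1056] 675 887
```

```bash
cat >> h.py <<'E'
GF=np.array([.4784,-.1937,0])
E
python3 - <<'E'
from h import *
c=.70710678
p,R=pose(GF+.072*Z,-c*DY-c*Z,DX); togo(p,R,3)
E
```

```text
t 21.9 dp mm [ -2.4  -3.1 -29.8] rv deg [-0.36  0.55 -0.09] | total units rot [-0.045  0.069 -0.011] shift [-0.04  -0.051 -0.497] | per row /3 [-0.015  0.023 -0.004] [-0.013 -0.017 -0.166]
```

>>> move_arm --series '[[[-0.04,0.07,-0.01,-0.04,-0.05,0,0],[0,0,0,0,0,-0.15,0],[0,0,0,0,0,-0.15,0],[0,0,0,0,0,-0.12,0],[0,0,0,0,0,-0.05,0],[0,0,0,0,0,0,0]]]'

```text
time_s: 22.65
tcp_pos: [0.4838, -0.158, 0.1083]
ee_rot: [[-0.103, 0.989, -0.104], [-0.699, -0.146, -0.7], [-0.708, 0.001, 0.706]]
wrist_force: [-0.4, -0.8, -1.2]
gripper_width: 0.642
```

Run:
```python
from h import *
c=.70710678
o=log(); print(np.round(o['f'],2))
p,R=pose(GF+.072*Z,-c*DY-c*Z,DX); togo(p,R,1)
for cam in('wrist','scene'):
    P=viewer.camera_params(cam); im,d=viewer.capture(cam); np.savez(f'{cam}13.npz',p=im,d=d,mtx=P['mtx'],pose=P['pose'])
    if cam=='scene': im=cv2.resize(im[190:310,140:300],None,fx=5,fy=5,interpolation=2)
    cv2.imwrite(f'pics/{cam}13.png',im[:,:,::-1])
```

```text
t 22.65 q [  9.6  28.8 -48.4  61.2 -50.1 106. ] p [ 0.4838 -0.158   0.1083] w 0.642
[-0.36 -0.78 -1.21]
t 22.65 dp mm [-0.1 -0.  -0.2] rv deg [-0.05  0.05 -0.  ] | total units rot [-0.006  0.006 -0.001] shift [-0.001 -0.    -0.004] | per row /1 [-0.006  0.006 -0.001] [-0.001 -0.    -0.004]
```

View pics/scene13.png

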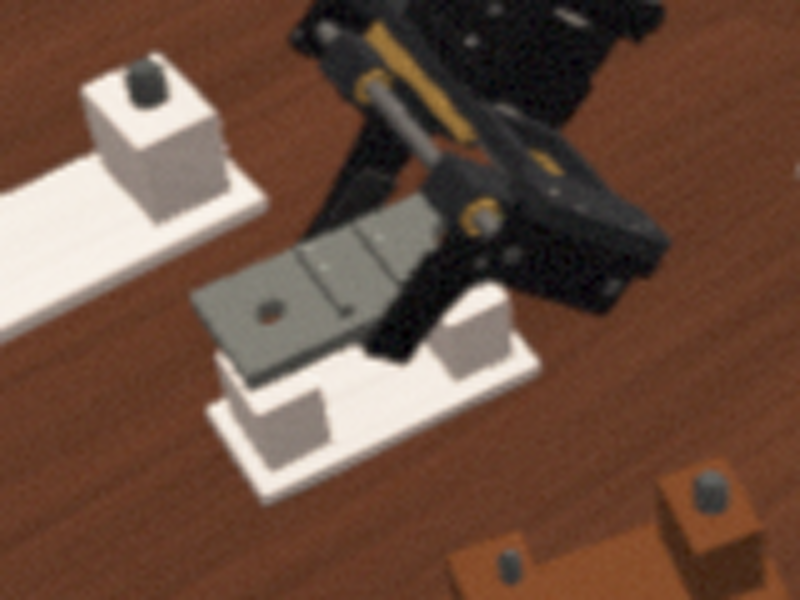

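View pics/wrist13.png

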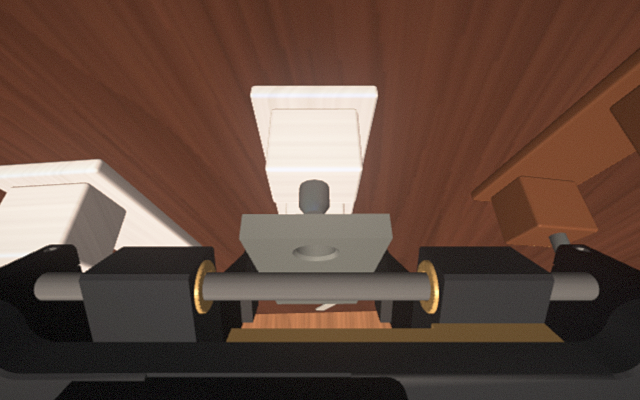

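Run:
```python
from h import *
f=np.load('wrist13.npz'); p=f['p'].astype(int); d=f['d']
big=cv2.resize(f['p'][80:275,220:410,::-1],None,fx=4,fy=3.07,interpolation=2); cv2.imwrite('pics/wc13.png',big)
for v in range(182,214,4):
    row=p[v,285:345].sum(1); k=np.where(row<480)[0]+285; print(v,k.min() if len(k) else 0,k.max() if len(k) else 0,len(k),d[v,313].round(4))
for v in (218,224,230,240,250):
    print(v,p[v,232:250].sum(1),p[v,380:400].sum(1),d[v,300].round(4))
```

```text
182 303 324 22 0.1329
186 300 328 29 0.1314
190 299 328 30 0.1317
194 299 328 30 0.1294
198 299 328 30 0.1296
202 299 329 31 0.1306
206 299 329 31 0.1295
210 301 326 26 0.1304
218 [210 214 209 210 220 209 213 206 220 298 380 387 389 384 377 382 376 382] [380 385 385 387 378 384 378 382 381 363 265 208 200 204 211 199 186 218
 230 220] 0.1133
224 [219 225 225 227 209 215 210 214 265 349 383 385 383 374 378 380 383 378] [379 378 381 380 374 384 384 377 379 376 346 248 201 202 201 220 215 223
 209 220] 0.1118
230 [213 215 220 215 230 214 229 253 340 383 382 383 380 374 383 384 383 376] [383 385 383 381 375 379 369 377 375 385 391 341 222 206 213 214 220 215
 220 216] 0.1123
240 [215 226 213 220 214 219 220 260 341 364 376 368 369 370 366 369 366 370] [363 376 369 358 366 370 368 364 373 380 358 298 230 221 219 218 229 222
 228 212] 0.1109
250 [209 209 209 217 225 211 223 225 214 226 214 221 181 201 324 379 368 364] [372 363 364 375 379 322 166 130 184 221 215 214 223 220 218 226 228 220
 228 222] 0.1308
```

View pics/wc13.png

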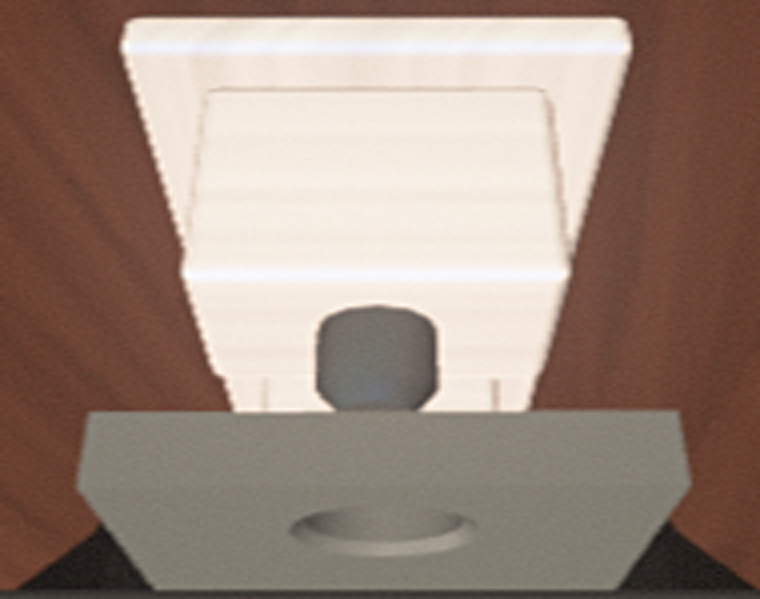

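Run:
```python
from h import *
X,uv,P=cloud('wrist13.npz',304,325,188,206)
print('pin surf mean',X.mean(0).round(4)); K=P['mtx'];T=P['pose']
# fit cylinder axis: vertical, radius 7
q=X[:,:2]; from scipy.optimize import least_squares
k=X[:,2]<.0545
o=least_squares(lambda c:np.hypot(*(q[k]-c).T)-.007,q.mean(0)-.007*DY[:2],loss='soft_l1',f_scale=.0005); print('pin axis',o.x.round(4),'z range',X[:,2].min().round(4),X[:,2].max().round(4),k.sum())
# hole
Xp,uvp,_=cloud('wrist13.npz',250,290,240,262); nn,m,b=plane(Xp,tol=.0015); nn*=np.sign(nn[2]); print('plate under plane',nn.round(4),m.round(4),'slopes DX DY',(nn@DX).round(4),(nn@DY).round(4))
def hit(u,v):
    w=T[:3,:3]@np.array([(u-K[0,2])/K[0,0],(v-K[1,2])/K[1,1],1]); s=((m-T[:3,3])@nn)/(w@nn); return T[:3,3]+s*w
for v in (244.5,252.6,260.8): print(hit(315.75,v).round(4))
h=hit(315.75,252.6); h2=(hit(315.75,244.5)+hit(315.75,260.8))/2
print('diff hole-pin along DX,DY mm', ((h2[:2]-o.x)@DX[:2]*1e3).round(2),((h2[:2]-o.x)@DY[:2]*1e3).round(2), 'ring len mm',np.linalg.norm(hit(315.75,244.5)-hit(315.75,260.8))*1e3)
a=hit(292.5,252.6);b2=hit(339,252.6); print('ring width',np.linalg.norm(a-b2)*1e3)
s=r.sense(); print('expected hole', (GF+(.044-.0071)*DY).round(4))
```

```text
pin surf mean [ 0.4845 -0.152   0.0542]
pin axis [ 0.4835 -0.1581] z range 0.0491 0.0583 195
plate under plane [ 0.0014 -0.0036  1.    ] [ 0.4665 -0.1528  0.0776] slopes DX DY 0.0019 -0.0033
[ 0.4858 -0.1488  0.0776]
[ 0.4845 -0.1578  0.0776]
[ 0.4829 -0.1681  0.0775]
diff hole-pin along DX,DY mm 0.85 -0.23 ring len mm 19.454899844936197
ring width 19.06082071876905
expected hole [ 0.4838 -0.1572  0.    ]
```

>>> move_arm --series '[[[0,0,0,-0.013,0.005,0,0],[0,0,0,0,0,-0.05,0],[0,0,0,0,0,-0.05,0],[0,0,0,0,0,-0.05,0],[0,0,0,0,0,0,0]]]'

```text
time_s: 23.38
tcp_pos: [0.4834, -0.1574, 0.0995]
ee_rot: [[-0.101, 0.989, -0.105], [-0.699, -0.146, -0.701], [-0.708, 0.003, 0.706]]
wrist_force: [-0.4, -1.0, -0.6]
gripper_width: 0.634
```

```bash
sed -i 's/^GF=.*/GF=np.array([.4776,-.1934,0])/' h.py
python3 - <<'E'
from h import *
c=.70710678
o=log(); print(np.round(o['f'],2))
p,R=pose(GF+.05*Z,-c*DY-c*Z,DX); togo(p,R,1)
E
```

```text
t 23.38 q [  9.2  29.5 -48.9  62.6 -49.3 104.4] p [ 0.4834 -0.1574  0.0995] w 0.634
[-0.41 -0.97 -0.63]
t 23.38 dp mm [ -0.5  -0.3 -13.4] rv deg [-0.07  0.16 -0.03] | total units rot [-0.008  0.02  -0.004] shift [-0.009 -0.005 -0.224] | per row /1 [-0.008  0.02  -0.004] [-0.009 -0.005 -0.224]
```

>>> move_arm --series '[[[-0.01,0.02,0,-0.01,-0.005,0,0],[0,0,0,0,0,-0.04,0],[0,0,0,0,0,-0.04,0],[0,0,0,0,0,-0.04,0],[0,0,0,0,0,0,0]]]'

```text
time_s: 24.0
tcp_pos: [0.4828, -0.1577, 0.0918]
ee_rot: [[-0.103, 0.989, -0.103], [-0.7, -0.146, -0.699], [-0.707, -0.0, 0.707]]
wrist_force: [0.8, 0.5, -1.2]
gripper_width: 0.641
```

Run:
```python
from h import *
c=.70710678
o=log(); print(np.round(o['f'],2))
p,R=pose(GF+.05*Z,-c*DY-c*Z,DX); togo(p,R,1)
```

```text
t 24.0 q [  8.9  30.3 -49.3  63.6 -48.9 103.2] p [ 0.4828 -0.1577  0.0918] w 0.641
[ 0.78  0.48 -1.17]
t 24.0 dp mm [ 0.1  0.  -5.7] rv deg [ 0.02 -0.01 -0.03] | total units rot [ 0.003 -0.001 -0.004] shift [ 0.001  0.    -0.095] | per row /1 [ 0.003 -0.001 -0.004] [ 0.001  0.    -0.095]
```

>>> move_arm --series '[[[0,0,0,0,0,-0.04,0],[0,0,0,0,0,-0.03,0],[0,0,0,0,0,-0.02,0],[0,0,0,0,0,0,0]]]'

```text
time_s: 24.5
tcp_pos: [0.4829, -0.1578, 0.0864]
ee_rot: [[-0.103, 0.989, -0.103], [-0.701, -0.145, -0.699], [-0.706, 0.0, 0.708]]
wrist_force: [0.3, -0.0, -1.5]
gripper_width: 0.641
```

Run:
```python
from h import *
c=.70710678
o=log(); print(np.round(o['f'],2))
p,R=pose(GF+.05*Z,-c*DY-c*Z,DX); togo(p,R,1)
```

```text
t 24.5 q [  8.7  30.9 -49.5  64.5 -48.6 102.3] p [ 0.4829 -0.1578  0.0864] w 0.641
[ 0.27 -0.04 -1.46]
t 24.5 dp mm [-0.1  0.1 -0.4] rv deg [ 0.08  0.01 -0.03] | total units rot [ 0.01   0.002 -0.004] shift [-0.001  0.002 -0.006] | per row /1 [ 0.01   0.002 -0.004] [-0.001  0.002 -0.006]
```

>>> move_arm --series '[[[0,0,0,0,0,-0.015,0],[0,0,0,0,0,-0.015,0],[0,0,0,0,0,-0.015,0],[0,0,0,0,0,0,0]]]'

```text
time_s: 25.0
tcp_pos: [0.4831, -0.158, 0.0863]
ee_rot: [[-0.101, 0.989, -0.104], [-0.704, -0.145, -0.695], [-0.703, 0.003, 0.711]]
wrist_force: [0.1, -0.1, -0.9]
gripper_width: 0.642
```

Run:
```python
from h import *
c=.70710678
o=log(); print(np.round(o['f'],2)); print(np.round(r.sense()['moment'],2))
p,R=pose(GF+.05*Z,-c*DY-c*Z,DX); togo(p,R,1)
```

```text
t 25.0 q [  8.6  31.  -49.6  65.  -48.7 101.8] p [ 0.4831 -0.158   0.0863] w 0.642
[ 0.14 -0.12 -0.88]
[ 1.54 -0.15 -0.05]
t 25.0 dp mm [-0.2  0.3 -0.2] rv deg [ 0.39  0.15 -0.06] | total units rot [ 0.049  0.018 -0.007] shift [-0.004  0.004 -0.004] | per row /1 [ 0.049  0.018 -0.007] [-0.004  0.004 -0.004]
```

>>> move_arm --series '[[[0,0,0,0,0,0,0.7],[0,0,0,0,0,0,0.8],[0,0,0,0,0,0,1],[0,0,0,0,0,0,1],[0,0,0,0,0,0,1]]]'

```text
time_s: 25.62
tcp_pos: [0.4833, -0.1581, 0.086]
ee_rot: [[-0.101, 0.989, -0.104], [-0.704, -0.145, -0.695], [-0.703, 0.003, 0.711]]
wrist_force: [0.1, 0.3, -0.3]
gripper_width: 0.979
```

Run:
```python
from h import *
c=.70710678
o=log(); print(np.round(o['f'],2)); 
p,R=pose(GF+.05*Z,-c*DY-c*Z,DX); togo(p,R,1)
for cam in('wrist','scene'):
    P=viewer.camera_params(cam); im,d=viewer.capture(cam); np.savez(f'{cam}14.npz',p=im,d=d,mtx=P['mtx'],pose=P['pose'])
    if cam=='scene': im=cv2.resize(im[190:310,140:300],None,fx=5,fy=5,interpolation=2)
    cv2.imwrite(f'pics/{cam}14.png',im[:,:,::-1])
X,uv,P=cloud('wrist14.npz',250,385,240,268); nn,m,b=plane(X,tol=.0015); nn*=np.sign(nn[2]); print('top face',nn.round(4),m.round(4),'DX DY',(nn@DX).round(4),(nn@DY).round(4))
```

```text
t 25.62 q [  8.6  31.  -49.6  65.  -48.7 101.8] p [ 0.4833 -0.1581  0.086 ] w 0.979
[ 0.13  0.29 -0.27]
t 25.62 dp mm [-0.5  0.4  0.1] rv deg [ 0.37  0.14 -0.05] | total units rot [ 0.046  0.018 -0.006] shift [-0.008  0.006  0.001] | per row /1 [ 0.046  0.018 -0.006] [-0.008  0.006  0.001]
top face [ 0.     -0.0036  1.    ] [ 0.4844 -0.158   0.0556] DX DY 0.0005 -0.0035
```

View pics/wrist14.png

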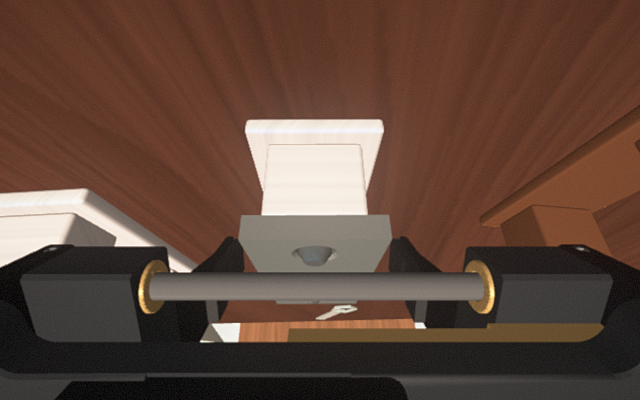

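View pics/scene14.png

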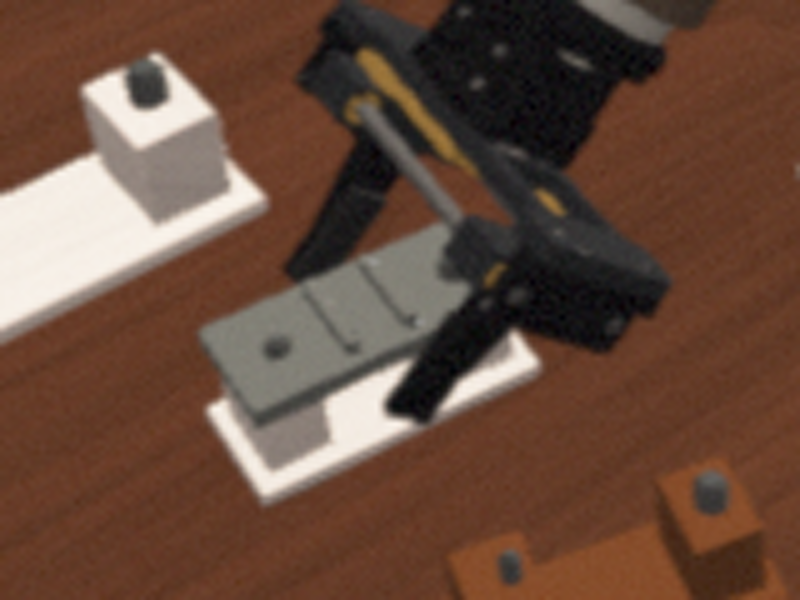

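>>> move_arm --series '[[[0,0,0,0,0,0.1,1],[0,0,0,0,0,0.2,1],[0,0,0,0,0,0.3,1],[0,0,0,0,0.1,0.4,1],[0,0,0,0,0.4,0.6,1],[0,0,0,0,0.7,0.6,1],[0,0,0,0,0.8,0.3,1],[0,0,0,0,0.7,0.1,1],[0,0,0,0,0,0,1]]]'

```text
time_s: 26.85
tcp_pos: [0.4804, 0.0097, 0.2525]
ee_rot: [[-0.101, 0.989, -0.107], [-0.696, -0.147, -0.702], [-0.71, 0.003, 0.704]]
wrist_force: [-0.1, -0.4, -1.4]
gripper_width: 1.003
```

Run:
```python
from h import *
o=log(); print(np.round(o['f'],2)); 
for cam in('wrist','scene','top'):
    P=viewer.camera_params(cam); im,d=viewer.capture(cam); np.savez(f'{cam}15.npz',p=im,d=d,mtx=P['mtx'],pose=P['pose'])
    if cam=='scene': cv2.imwrite('pics/scene15f.png',im[:,:,::-1]); im=cv2.resize(im[210:310,160:280],None,fx=6,fy=6,interpolation=2)
    cv2.imwrite(f'pics/{cam}15.png',im[:,:,::-1])
for cam,roi in (('scene',(170,260,220,300)),('top',(395,475,185,240))):
    X,uv,P=cloud(cam+'15.npz',*roi); L=np.c_[(X-DC)@DX,(X-DC)@DY,X[:,2]]
    for nm,lo,hi in (('thin end',-.058,-.02),('thick end',.02,.058)):
        k=(abs(L[:,0])<.024)&(L[:,1]>lo)&(L[:,1]<hi)&(L[:,2]>.04)&(L[:,2]<.075); print(cam,nm,k.sum(),np.median(L[k,2]).round(4))
    k=(abs(L[:,0])<.02)&(abs(abs(L[:,1])-.013)<.003)&(L[:,2]>.04); print('ribs',k.sum(),np.median(L[k,2]).round(4))
    k=(abs(L[:,0])<.025)&(abs(L[:,1])<.058)&(abs(L[:,2]-.0555)<.004); nn,m,b=plane(X[k],tol=.003); nn*=np.sign(nn[2]); print('DX DY',(nn@DX).round(4),(nn@DY).round(4),m.round(4))
    k=(abs(L[:,0])<.04)&(abs(L[:,1])<.075)&(L[:,2]>.048)&(L[:,2]<.07); mm=np.zeros((400,640),np.uint8); mm[uv[k][:,1],uv[k][:,0]]=255
    cc=max(cv2.findContours(mm,0,cv2.CHAIN_APPROX_NONE)[0],key=cv2.contourArea)[:,0]; print(cv2.minAreaRect((bp(cam,cc,z=.055,P=P)[:,:2]*1000).astype(np.float32)))
```

```text
t 26.85 q [ 33.7  19.  -32.1  32.8 -75.1 118.6] p [0.4804 0.0097 0.2525] w 1.003
[-0.11 -0.36 -1.4 ]
scene thin end 326 0.0557
scene thick end 279 0.0557
ribs 89 0.0622
DX DY 0.0021 0.0008 [ 0.4778 -0.2035  0.0557]
((479.08819580078125, -202.159423828125), (121.51069641113281, 64.44800567626953), 81.94355010986328)
top thin end 341 0.0549
top thick end 348 0.055
ribs 106 0.0616
DX DY -0.0065 -0.0032 [ 0.4764 -0.2019  0.055 ]
((477.71954345703125, -200.36666870117188), (121.58597564697266, 56.17599105834961), 81.8775405883789)
```

View pics/scene15.png

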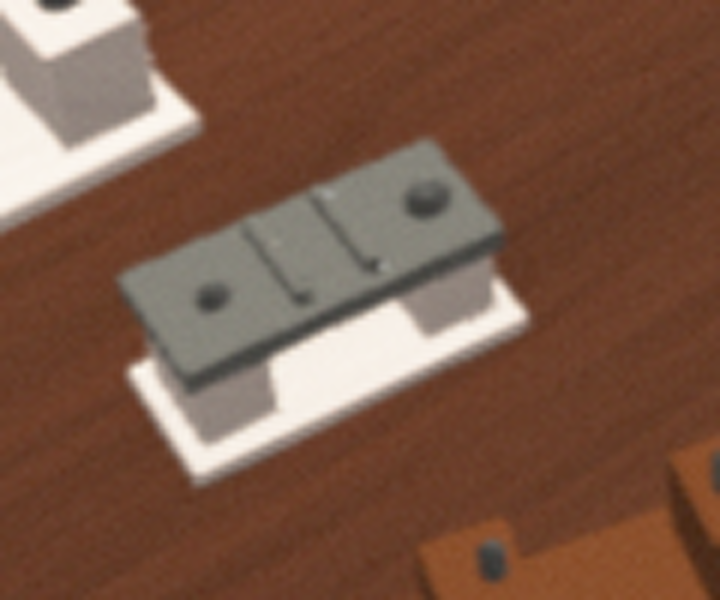

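View pics/scene15f.png

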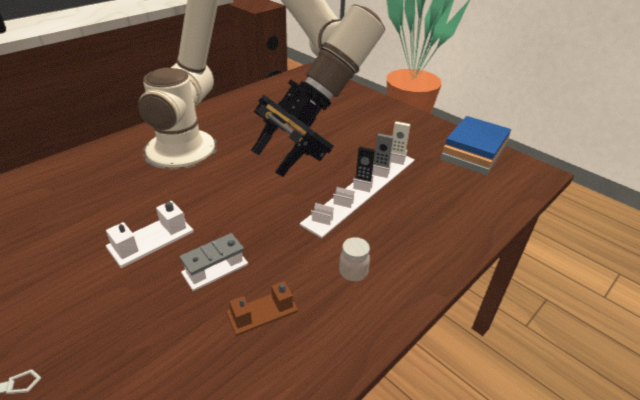

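View pics/top15.png

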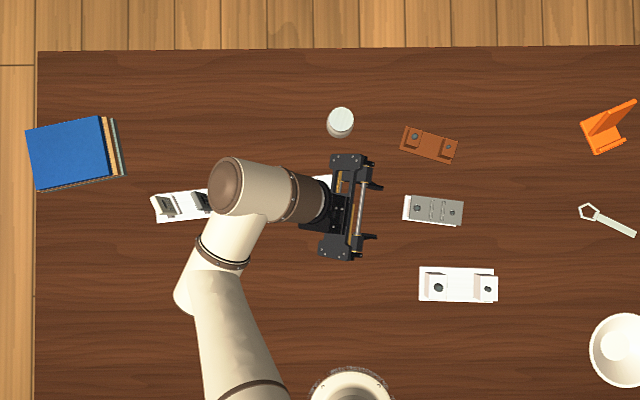

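The plate is seated flat with its ribs up: face height about 55 mm at both ends, ribs about 62 mm. The remotes and jar haven't moved, and the gripper is clear. Handing in.

```bash
python3 -c "
from station import r
print(r.finish_job()); s=r.sense(); print(s['time_s'])"
```

```text
the job is handed in; nothing more can be done
None
the job is handed in; nothing more can be done
```

The plate is turned over and back on both pins of the small white dock, ribs up. I gripped it across its long edges, stood it in the end rack slot, regripped it from the ribbed side, rolled it 180° and lowered it in small steps. I then let go and backed the arm away, and handed the job in at about 27 s.

**Seating:** After release, the plate's face read 55.7 mm (scene camera) and 55 mm (top camera) at both ends, the same as when it was seated at the start. It was level to within about 0.4° and the ribs read about 62 mm. The wide hole sits on the thick pin and the narrow hole on the thin pin.

**Surroundings:** The jar and the remotes look unmoved in the scene picture. All wrist-force readings stayed under about 3 N, though I only sampled them at the end of each move.

**Checks that disagreed:**
- **Sideways offset:** Just above the pins, the wrist camera showed the wide hole about 0.85 mm off sideways, which I corrected before lowering.
- **Plate tilt:** The cameras differed by about 1° on the tilt of the held plate.
- **Tool turn on contact:** The tool turned about 0.4° as the plate touched down, but the plate settled flat once released.

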